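Set up seascape panels for varnishing

TASK

Get the seascape panels ready for varnishing: first, before any panel leaves the drying rack, set the toppled varnish bottle upright on the round grey mat, wholly on it. Then slide every panel upward out of its slot and stand it on the ledge of the easel, top edge up, leaning on the backrest, with its painted face to the front of the easel, wholly on the ledge, no panel touching another and none left behind. Let no panel fall flat, leave everything else where it is, and make sure at the end that the bottle still stands on its mat.

Things in the scene. Friction and masses are not known exactly. Their poses are not given: they have to be found in the camera images.
- rack: slotted drying rack of pale wood, fixed, 250 x 98 x 45 mm. Origin: centre of its underside on the table; x along its length. Four slots lie across it at x = -97.5, -32.5, 32.5, 97.5 mm, each 12 mm wide between two 6 mm fins and 78 mm long (along y, closed at both ends by rails); slot floor 10 mm, fin tops 45 mm above the table
- easel: brown wooden easel, fixed, 380 mm long (along y). Origin: centre of its underside on the table; x out of its front. Leans back 18 degrees (to -x): a 26 mm deep ledge, square to the backrest, with a front lip 8 mm high; the corner of ledge and backrest lies at x -12, z 45 mm. The backrest (two slats) ends 50 mm up the slope, so a panel's upper half stands free above it
- easel_seat (a point): on the easel (same axes as easel): where the middle of a panel lies when it stands on the ledge flat against the backrest, at the middle of the easel's length: x = -24, z = 94 mm from the easel's origin. Any place along the ledge's length will do
- easel_front (a point): a point in the air 100 mm straight out in front of the easel's middle, 90 mm up (shows which way the easel faces)
- mat: the round dark grey silicone mat, 130 mm across and 3 mm thick, fixed flat on the table. Origin: centre of its underside
- bottle_mid (a point): square white varnish bottle, blue-green label, blue cap, toppled at the start; body 52 x 52 mm, 112 mm long with cap, about 0.22 kg, heaviest near its base. This point is its centre, half-way along and mid-section. x runs from base to cap (base at -56 mm, square body up to +28 mm, then shoulder and 28 mm cap up to +56 mm); y and z are square to the body's sides
- panel_a_mid (a point): a mini seascape panel 70 mm wide, 100 mm tall, 8 mm thick, 65 g (may be absent): one face is painted resin (deep blue sea, black grit along the top), the other bare wood. This point is its centre; x points out of the painted face, y along its width, z to its top edge. Starts standing in a rack slot, its lower 35 mm in the slot
- panel_b_mid (a point): a mini seascape panel 70 mm wide, 100 mm tall, 8 mm thick, 65 g (may be absent): one face is painted resin (light blue and turquoise sea, black grit along the top), the other bare wood. This point is its centre; x points out of the painted face, y along its width, z to its top edge. Starts standing in a rack slot, its lower 35 mm in the slot
- panel_c_mid (a point): a mini seascape panel 70 mm wide, 100 mm tall, 8 mm thick, 65 g (may be absent): one face is painted resin (dark blue sea with a middle foam line, black grit along the top), the other bare wood. This point is its centre; x points out of the painted face, y along its width, z to its top edge. Starts standing in a rack slot, its lower 35 mm in the slot
- panel_d_mid (a point): a mini seascape panel 70 mm wide, 100 mm tall, 8 mm thick, 65 g (may be absent): one face is painted resin (turquoise sea below, black grit along the top), the other bare wood. This point is its centre; x points out of the painted face, y along its width, z to its top edge. Starts standing in a rack slot, its lower 35 mm in the slot
- cup: bystander, leave alone: clear mixing cup 75 mm tall. Origin: its underside
- jar: bystander, leave alone: blue jar 60 mm tall. Origin: its underside
- pigment: bystander, leave alone: small dark blue bottle 85 mm tall. Origin: its underside
- tape: bystander, leave alone: roll of masking tape 94 mm across. Origin: its underside
- brush: bystander, leave alone: foam brush lying flat, 135 mm long. Origin: its underside
- tweezers: bystander, leave alone: dark tweezers lying flat, 115 mm long. Origin: its underside
- bowl: bystander, leave alone: white bowl of grit, 90 mm across. Origin: its underside

How it is judged:
By the outcome, as a careful person would: the job done as asked, in the order asked, and still so for the second after the job is handed in, with the robot touching nothing.
Of panel_a, panel_b, panel_c, panel_d only 3 to 4 are there at a start; the rules pass over those that are not, and their reading is None.
At some moment in a run one of bottle may be knocked a few centimetres aside while the robot is not near it.
It also fails if it takes over 210 s, if anything falls off the work surface, if the arm or the gripper's body presses on something with over 40 N, if the wrist force passes 120 N, or if a joint passes its speed limit or range.

ROBOT

A 6-joint arm with a two-finger parallel gripper is mounted at the origin on the work surface. World frame = base frame: x ahead of the robot, y to its left, z up, the work surface at z = 0. Lengths are in m, angles in rad, forces in N, time in s.
With the tool pointing down it reaches from about 0.25 to 0.775 m from the base axis. Payload 8.9 kg.
Tool frame: the origin (TCP) lies midway between the tips of the shut fingers; the grasp point (between the pads) lies 19 mm behind it; z points along the fingers, y is the line along which they close (so a half turn about z gives the same grasp; the last joint's range is limited). The gripper opens to 85 mm and grips with 20 to 120 N. Pads are 22 mm wide; open, the fingers measure 114 mm over their backs; the gripper's body (76 mm by 85 mm) begins 54 mm behind the grasp point. The pads swing forward as they close: fully open they stand 13 mm farther back than shut.
Start: joints at [1.065, 0.291, -0.153, 1.127, 0, 1.431], TCP at [0.188, 0.49, 0.231] pointing down, gripper open.
Joint ranges: [-2.52, 2.52], [-0.91, 1.74], [-1.3, 1.37], [-1.96, 2.02], [-1.52, 1.47], [-3.14, 3.14]. Speed limits (rad/s): [2.22, 2.22, 2.79, 3.14, 3.14, 3.14].

INTERFACE

Orientations are given as a unit quaternion [x, y, z, w].
In Python, from plant import r gives the robot as it stands.
- The arm moves only by the tool jog_arm, never from a script. Its argument "increments" is a list of rows, each a list of 7 numbers: the turn, a rotation vector about the tool's x, y, z in rad, then the shift along the tool's x, y, z in mm, then the finger opening in mm, from 0 to 85.4. In form: [[rx, ry, rz, dx, dy, dz, gripper], ...]. A call has 1 to 10 rows; each row shifts and turns the commanded pose from where the row before left it, along the tool's axes as they then stand; what a row does not reach is not made up. A row lasts 1/10 s, in which the tool goes at most 50 mm and 8.59 degrees, less where a joint would pass 70% of its speed; a pose out of reach is approached as far as the arm can. A call with a gripper value outside its range is refused whole. The fingers move at their own pace and stop on an object; "force" is the grip in N (left out, the last holds). Time passes only in rows, so rows that do not move let the fingers close. It gives the time, the measured TCP pose, the force, the opening and the grip force at its end, in the units of the state.
- r.get_obs(): the state, without advancing time (a new reading comes with each control period).
- r.snapshot(name): name is "scene" or "top" or "wrist"; returns the picture (384x512x3 uint8, red, green, blue); there is no depth.
- r.calibration(name): a dict with "vfov" (degrees; the focal length in pixels is half the picture's height over the tangent of half this angle, whatever the lens; pixels are square), "cx", "cy" (the principal point, pixels), "k1" (the pictures are not rectified: a ray, as slopes to the right and down, at radius r is drawn at 1 + k1 r^2 times it, then the intrinsics apply), "R" (3x3) and "t" (3): a world point X has camera coordinates R X + t. Camera axes: x right, y down, z forward; pixel columns grow to the right and rows downward; lengths in m; the calibration is good to about 2 mm. A picture is of the moment at which its call begins: read the wrist's pose just before it. calibration takes no time and is no camera call; for the wrist camera it gives the pose at the moment of the call.
- r.close_job(): hands the job in; it is judged then, once.
The state is a dict: "time_s": time; "q": joint angles; "qvel": joint speeds; "joint_efforts": joint torques, N m; "eef_pos": TCP position; "tcp_rot": TCP orientation; "wrist_force": force on the tool from outside, world axes, zero at the start; "wrist_torque": the same for the moment, N m; "width": finger opening in m; "grip_force": force on a finger pad.
Only numpy, scipy, OpenCV 4.12 (cv2) and the standard library are available. Lean on these libraries where they do the work, as an engineer would, in place of code of your own. Each camera call takes 0.05 s, during which the arm holds its last target. There are 200 camera calls.

## Working session

There is one attempt and no reset: what is moved stays moved. The work goes in short steps, Python scripts to look and compute and a tool call to move; the robot and the scene stay as the last step left them, time stands still between calls to the robot, and variables do not carry over. Pictures are saved under pics/ and viewed, at most 14 in all, crops included, and the job is handed in when it is done.

Besides the shell and the picture viewer there is one more tool, called after "Emit:" as name([rows], argument=value, ...), one row to a line, values as JSON. jog_arm: Moves the arm, as the interface text tells. Its arguments: {"type":"object","properties":{"increments":{"type":"array"},"force":{"type":"number"}},"required":["increments"]}

```bash
mkdir -p pics; ls; cat > h.py <<'E'
import numpy as np, cv2
from scipy.spatial.transform import Rotation as Ro
from plant import r
def snap(n,f):
    c=r.calibration(n); im=r.snapshot(n); cv2.imwrite('pics/'+f,im[:,:,::-1]); np.savez('pics/'+f+'.npz',**c); return im,c
def foc(c): return 192/np.tan(np.radians(c['vfov'])/2)
def proj(c,X):
    X=np.atleast_2d(X); p=X@np.array(c['R']).T+c['t']; s=p[:,:2]/p[:,2:]; s=s*(1+c['k1']*(s**2).sum(1,keepdims=True))
    return s*foc(c)+[c['cx'],c['cy']]
def ray(c,px):
    d=(np.array(px,float)-[c['cx'],c['cy']])/foc(c); s=d.copy()
    for _ in range(20): s=d/(1+c['k1']*(s@s))
    R=np.array(c['R']); return -R.T@c['t'], R.T@np.array([*s,1])
def at(c,px,z):
    o,d=ray(c,px); return o+d*(z-o[2])/d[2]
def load(f): return {k:v if v.ndim else float(v) for k,v in np.load('pics/'+f+'.npz').items()}
def state():
    o=r.get_obs(); return o,np.array(o['eef_pos']),Ro.from_quat(o['tcp_rot'])
E
python3 - <<'E'
from h import *
for n in('scene','top'):
    im,c=snap(n,n+'0.png'); print(n,c)
    b=cv2.resize(im,(800,600),interpolation=cv2.INTER_CUBIC); cv2.imwrite(f'pics/{n}0b.png',b[:,:,::-1])
print(r.get_obs())
E
```

```text
pics
scene {'vfov': 56.00173665855355, 'cx': 254.9085511809624, 'cy': 190.56858203110107, 'k1': -0.029103601665691106, 'R': array([[ 0.84160093,  0.53965238,  0.02198136],
       [ 0.32605455, -0.47520201, -0.81723404],
       [-0.43057671,  0.69495205, -0.57588657]]), 't': array([-0.45037837, -0.1583894 ,  1.25742614])}
top {'vfov': 42.67567207547165, 'cx': 260.972445010193, 'cy': 198.72294264153368, 'k1': -0.0014271305630951933, 'R': array([[-0.01290572, -0.99990657, -0.00450496],
       [-0.98675294,  0.01346433, -0.16167051],
       [ 0.16171606,  0.0023588 , -0.98683451]]), 't': array([-0.07471743,  0.5565356 ,  1.64146056])}
{'time_s': 0.1, 'q': array([ 1.06469518e+00,  2.91189734e-01, -1.54050240e-01,  1.12670624e+00,
       -1.57909419e-05,  1.43150631e+00]), 'qvel': array([-0.00110779, -0.00143716,  0.00058527, -0.00059281,  0.00134099,
        0.00055732]), 'joint_efforts': array([ 2.15547319e-03, -5.37977350e+01,  3.31918931e+01,  9.26304987e-03,
       -1.29446762e-04,  2.16250766e-05]), 'eef_pos': array([0.18808946, 0.48972763, 0.23080774]), 'tcp_rot': array([ 1.82379038e-01,  9.83228130e-01, -5.47771835e-04, -1.74840787e-04]), 'wrist_force': array([ 1.13143341, -0.45029106,  0.40304997]), 'wrist_torque': array([-0.00098006, -0.04278021, -0.01415132]), 'grip_force': 0.0, 'width': 0.0858106199635997}
```

View pics/scene0b.png

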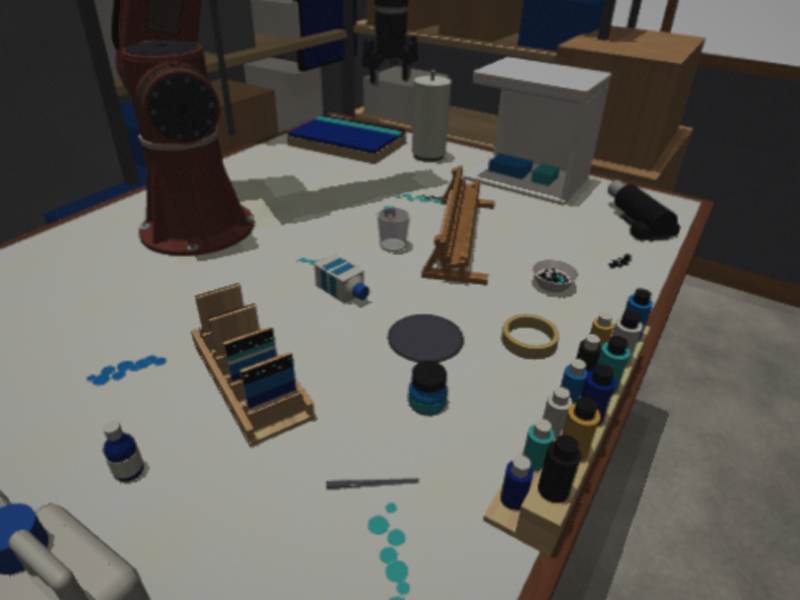

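View pics/top0b.png

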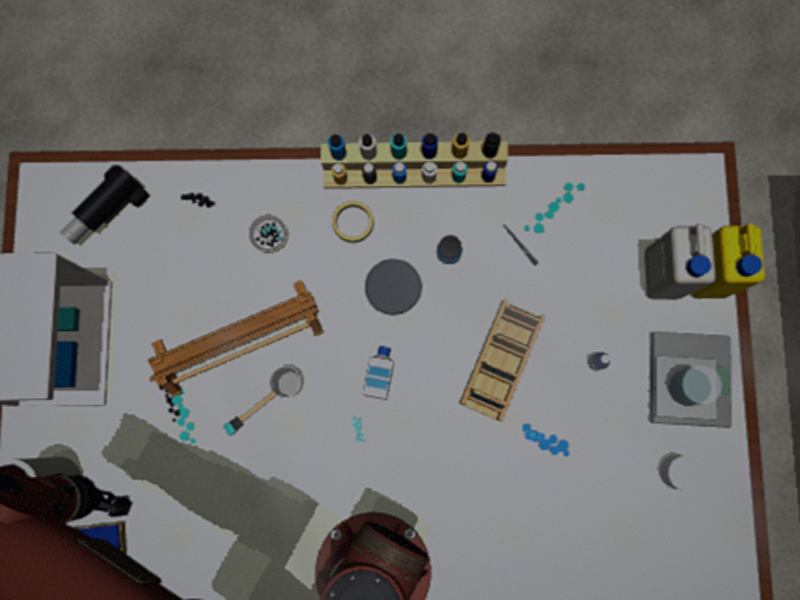

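The top view shows the mat at (393,286), the bottle at (379,373) with its cap at (384,352), the rack around (502,360) and the easel from (155,368) to (310,305). All four panels are present. Next I zoom in on the easel and rack.

```bash
python3 - <<'E'
from h import *
s=cv2.imread('pics/scene0.png'); t=cv2.imread('pics/top0.png')
Z=lambda im,x,y,w,h,k: cv2.resize(im[y:y+h,x:x+w],None,fx=k,fy=k,interpolation=cv2.INTER_CUBIC)
A=Z(t,90,175,130,80,6); B=Z(s,255,95,75,95,5);C=Z(s,115,175,95,110,5)
cv2.imwrite('pics/z1.png',A); 
o=np.zeros((560,800,3),np.uint8); o[:475,:375]=B; o[:550-0,380:380+475][:, :420]=C[:550,:420]; cv2.imwrite('pics/z2.png',o)
c=load('top0.png'); k=512/800
for n,p,z in [('mat',(393.5,286.5),.003),('bot',(379,373),.05),('cap',(384.5,352),.026),('base L',(363,397),.052),('base R',(386,400),.052),('shoul L',(371,355),.052),('shR',(394,357),.052),('easelA',(155,368),.09),('easelB',(310,305),.09),('cup',(287,380),.07),('brush',(250,410),0),('jar',(449,249),.06),
 ('rk1',(503,300),.045),('rk2',(544,317),.045),('rk3',(500,420),.045),('rk4',(460,402),.045)]: print(n,at(c,np.array(p)*k,z).round(4))
for n in('top','scene'):
    c=load(n+'0.png'); print(n,ray(c,(256,192))[0])
E
```

```text
mat [ 0.6179 -0.0504  0.003 ]
bot [ 0.4187 -0.0182  0.05  ]
cap [ 0.4667 -0.0296  0.026 ]
base L [0.3674 0.0165 0.052 ]
base R [ 0.3604 -0.0329  0.052 ]
shoul L [ 0.4578 -0.0012  0.052 ]
shR [ 0.4527 -0.051   0.052 ]
easelA [0.4322 0.4538 0.09  ]
easelB [0.5629 0.1269 0.09  ]
cup [0.4047 0.1774 0.07  ]
brush [0.3447 0.2697 0.    ]
jar [ 0.6892 -0.1748  0.06  ]
rk1 [ 0.5761 -0.2919  0.045 ]
rk2 [ 0.537  -0.3805  0.045 ]
rk3 [ 0.3148 -0.2769  0.045 ]
rk4 [ 0.3543 -0.192   0.045 ]
top [ 0.28274832 -0.08607572  1.70948873]
scene [ 0.97210085 -0.70607008  0.60459355]
```

View pics/z1.png

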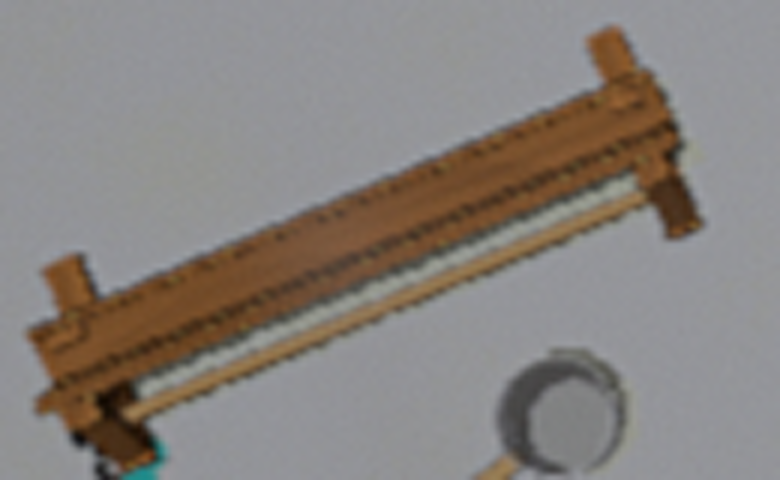

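View pics/z2.png

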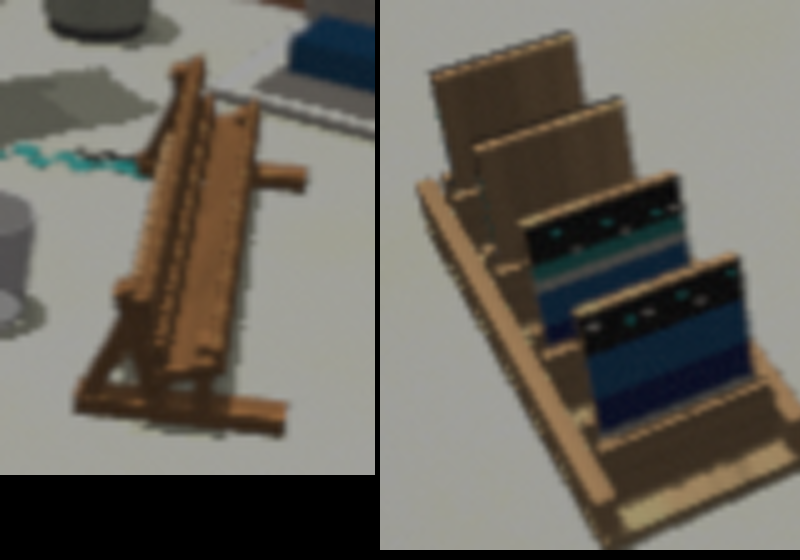

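The easel's ledge and lip lie on the side away from the robot, and its supports on the robot's side, so its front normal is about (0.93, 0.37). In the rack, the two far panels show paint towards +x of the rack and the two near ones show wood. First I plan the move to look at the bottle.

```bash
cat >> h.py <<'E'
def yp(yaw,tilt=0):
    """tool with y-axis horizontal at yaw (deg); z down, tilted by tilt deg from down towards tool -x side (+ = rotate about -y)"""
    a=np.radians(yaw); y=np.array([np.cos(a),np.sin(a),0]); z=np.array([0,0,-1.]); x=np.cross(y,z)
    return Ro.from_matrix(np.c_[x,y,z])*Ro.from_rotvec([0,-np.radians(tilt),0])
def plan(pos,R,p0=None,R0=None):
    o,p,Rc=state(); p=p if p0 is None else p0; Rc=Rc if R0 is None else R0
    rv=(Rc.inv()*R).as_rotvec(); sh=R.inv().apply(np.array(pos)-p)*1000
    n=int(np.ceil(np.degrees(np.linalg.norm(rv))/8.5)); m=int(np.ceil(np.linalg.norm(sh)/48))
    print('turn rows',n,(rv/max(n,1)).round(4),' shift rows',m,(sh/max(m,1)).round(1), 'total',sh.round(1))
E
python3 - <<'E'
from h import *
o,p,R=state(); c=r.calibration('wrist'); cp=-c['R'].T@c['t']
print('cam in tool',R.inv().apply(cp-p), 'axis',R.inv().apply(c['R'].T@[0,0,1]),c['vfov'])
plan([.36,-.01,.28],yp(78))
E
```

```text
cam in tool [ 7.53599301e-02 -4.13261653e-05 -1.41047816e-01] axis [-3.00674503e-01 -8.32614500e-04  9.53726455e-01] 59.87075334322717
turn rows 2 [-0.0006 -0.0001 -0.0787]  shift rows 12 [-22.7 -37.8  -4.1] total [-272.1 -453.1  -49.2]
```

Emit:
jog_arm([
  [0,0,-0.08,0,0,0,85],
  [0,0,-0.08,0,0,0,85],
  [0,0,0,-23,-38,-4,85],
  [0,0,0,-23,-38,-4,85],
  [0,0,0,-23,-38,-4,85],
  [0,0,0,-23,-38,-4,85],
  [0,0,0,-23,-38,-4,85],
  [0,0,0,-23,-38,-4,85],
  [0,0,0,-23,-38,-4,85],
  [0,0,0,-23,-38,-4,85],
])

```text
time_s: 1.1
eef_pos: [0.3059, 0.1531, 0.2634]
tcp_rot: [0.103, 0.995, 0.0, 0.0]
wrist_force: [1.4, 0.1, -0.1]
width: 0.0851
grip_force: 0.0
```

Emit:
jog_arm([
  [0,0,0,-23,-38,-4,85],
  [0,0,0,-23,-38,-4,85],
  [0,0,0,-23,-38,-4,85],
  [0,0,0,-23,-38,-4,85],
  [0,0,0,0,0,0,85],
  [0,0,0,0,0,0,85],
])

```text
time_s: 1.7
eef_pos: [0.3646, -0.0137, 0.279]
tcp_rot: [0.105, 0.994, 0.0, -0.0]
wrist_force: [-0.2, 0.3, -0.8]
width: 0.0848
grip_force: 0.0
```

```bash
python3 - <<'E'
from h import *
print(state()[1]); im,c=snap('wrist','w1.png')
E
```

```text
[ 0.36460035 -0.01371146  0.27903018]
```

View pics/w1.png

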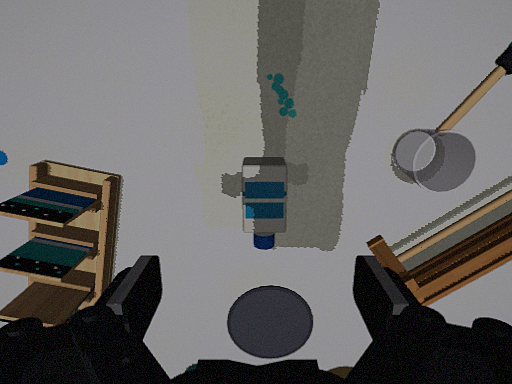

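The wrist picture shows the bottle's top face from (243,166)/(286,166) at the base to (244,232)/(287,232) at the shoulder. The cap ends at (264,248), and the mat is centred on (270,321).

```bash
python3 - <<'E'
from h import *
c=load('w1.png')
for n,p,z in [('bL',(243.5,166),.052),('bR',(286.5,166),.052),('b0',(243,157),.0),('sL',(244,233),.052),('sR',(287,233),.052),('capend',(264,249),.026),('mat',(270,321),.003),('matl',(227,321),.003),('matr',(312.5,321),.003)]: print(n,at(c,p,z).round(4))
im=cv2.imread('pics/w1.png'); hsv=cv2.cvtColor(im,cv2.COLOR_BGR2HSV)[140:260,230:310]
E
```

```text
bL [ 0.3667 -0.0304  0.052 ]
bR [0.3768 0.017  0.052 ]
b0 [ 0.3658 -0.0329  0.    ]
sL [ 0.4468 -0.0478  0.052 ]
sR [0.4575 0.0027 0.052 ]
capend [ 0.4854 -0.0308  0.026 ]
mat [ 0.6146 -0.0478  0.003 ]
matl [ 0.6014 -0.1105  0.003 ]
matr [0.6279 0.0141 0.003 ]
```

```bash
cat >>h.py <<'E'
def tcp(G,R,off): return np.array(G)+R.apply([0,0,off])
E
python3 - <<'E'
from h import *
R=yp(78.3,-20); T=tcp([.436,-.0207,.033],R,.022); P=tcp(T,R,-.12); print(T,P)
plan(P,R); plan(T,R,P,R)
E
```

```text
[ 0.42863189 -0.01917414  0.01232676] [ 0.46882156 -0.02749702  0.12508988]
turn rows 3 [ 0.0003  0.116  -0.0012]  shift rows 4 [-37.9   1.7  27.1] total [-151.6    6.8  108.6]
turn rows 0 [0. 0. 0.]  shift rows 3 [ 0. -0. 40.] total [  0.  -0. 120.]
```

Emit:
jog_arm([
  [0,0.116,-0.001,0,0,0,85],
  [0,0.116,-0.001,0,0,0,85],
  [0,0.116,-0.001,0,0,0,85],
  [0,0,0,-38,1.7,27,85],
  [0,0,0,-38,1.7,27,85],
  [0,0,0,-38,1.7,27,85],
  [0,0,0,-38,1.7,27,85],
  [0,0,0,0,0,0,85],
  [0,0,0,0,0,0,85],
])

```text
time_s: 2.65
eef_pos: [0.469, -0.026, 0.1254]
tcp_rot: [0.099, 0.98, 0.018, -0.174]
wrist_force: [-0.6, 0.4, 0.9]
width: 0.0852
grip_force: 0.0
```

```bash
python3 - <<'E'
from h import *
R=yp(78.3,-20); T=tcp([.436,-.0207,.033],R,.022); plan(T,R); print(state()[0]['q'].round(2))
im,c=snap('wrist','w2.png')
E
```

```text
turn rows 1 [-0.0005 -0.002   0.0027]  shift rows 3 [-0.1 -0.5 40.1] total [ -0.2  -1.5 120.3]
[-0.21  0.57 -0.08  1.27 -0.   -0.01]
```

View pics/w2.png

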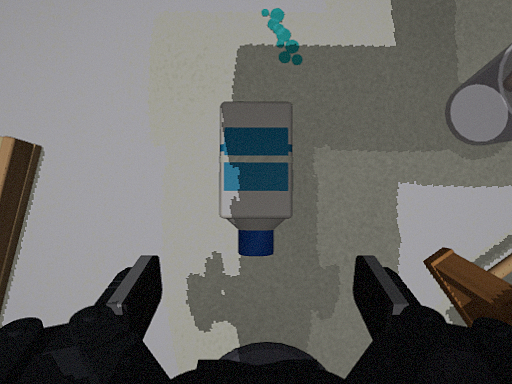

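The bottle lies squarely between the fingers, spanning (220–292, 102–218). I descend and grip.

Emit:
jog_arm([
  [0,0,0,0,-0.5,40,85],
  [0,0,0,0,-0.5,40,85],
  [0,0,0,0,-0.5,40,85],
  [0,0,0,0,0,0,85],
  [0,0,0,0,0,0,45],
  [0,0,0,0,0,0,45],
  [0,0,0,0,0,0,45],
  [0,0,0,0,0,0,45],
  [0,0,0,0,0,0,45],
  [0,0,0,0,0,0,45],
], force=45)

```text
time_s: 3.7
eef_pos: [0.4321, -0.0211, 0.0154]
tcp_rot: [0.1, 0.98, 0.018, -0.17]
wrist_force: [1.5, 0.7, 10.9]
width: 0.0516
grip_force: 45.8
```

```bash
python3 - <<'E'
from h import *
o,p,R=state(); b=R.inv().apply(np.array([.372,-.007,.026])-p); print('base in tool',b)
Rf=R*Ro.from_rotvec([0,-np.pi/2,0]); print(Rf.apply([0,0,1]))
L=p+[0,0,.17]; plan(L,R)
Rf=yp(78.3,70); T=np.array([.616,-.049,.005])-Rf.apply(b); print(T); P=T+[0,0,.10]
plan(P,Rf,L,R); plan(T,Rf,P,Rf)
np.save('b.npy',b)
E
```

```text
base in tool [0.06164627 0.00163821 0.01081114]
[ 0.92211076 -0.19045332 -0.33680746]
turn rows 0 [0. 0. 0.]  shift rows 4 [ 14.3   0.  -40. ] total [ 5.730e+01  1.000e-01 -1.601e+02]
[ 0.62636591 -0.05281964  0.06662617]
turn rows 11 [ 1.000e-04 -1.423e-01 -0.000e+00]  shift rows 5 [-9.9  1.7 38.3] total [-49.6   8.3 191.3]
turn rows 0 [0. 0. 0.]  shift rows 3 [31.3  0.  11.4] total [94.   0.  34.2]
```

Emit:
jog_arm([
  [0,0,0,7,0,-20,45],
  [0,0,0,14,0,-40,45],
  [0,0,0,14,0,-40,45],
  [0,0,0,14,0,-40,45],
  [0,0,0,7,0,-20,45],
  [0,-0.1423,0,0,0,0,45],
  [0,-0.1423,0,0,0,0,45],
  [0,-0.1423,0,0,0,0,45],
  [0,-0.1423,0,0,0,0,45],
  [0,-0.1423,0,0,0,0,45],
])

```text
time_s: 4.7
eef_pos: [0.4325, -0.0214, 0.1851]
tcp_rot: [0.1, 0.978, -0.019, 0.184]
wrist_force: [0.2, -0.3, -1.5]
width: 0.0516
grip_force: 48.2
```

Emit:
jog_arm([
  [0,-0.1423,0,0,0,0,45],
  [0,-0.1423,0,0,0,0,45],
  [0,-0.1423,0,0,0,0,45],
  [0,-0.1423,0,0,0,0,45],
  [0,-0.1423,0,0,0,0,45],
  [0,-0.1423,0,0,0,0,45],
  [0,0,0,0,0,0,45],
  [0,0,0,0,0,0,45],
])

```text
time_s: 5.5
eef_pos: [0.4831, -0.0075, 0.2782]
tcp_rot: [0.092, 0.86, -0.06, 0.499]
wrist_force: [0.1, 0.6, -2.7]
width: 0.0515
grip_force: 48.9
```

```bash
python3 - <<'E'
from h import *
b=np.load('b.npy'); Rf=yp(78.3,70); T=np.array([.616,-.049,.005])-Rf.apply(b); P=T+[0,0,.10]
plan(P,Rf); o=state()[0]; print(o['q'].round(2),o['wrist_force'],o['width'])
E
```

```text
turn rows 2 [-0.0096 -0.0843  0.0016]  shift rows 4 [13.4 -3.8 44.7] total [ 53.7 -15.3 178.7]
[-0.08 -0.34 -1.3  -0.43 -0.12  0.06] [ 0.14445949  0.60033366 -2.73981351] 0.05154101660206328
```

```bash
python3 - <<'E'
from h import *
b=np.load('b.npy'); Rf=yp(78.3,70); T=np.array([.616,-.049,.005])-Rf.apply(b); P=T+[0,0,.10]
plan(P,state()[2])
E
```

```text
turn rows 0 [0. 0. 0.]  shift rows 4 [ 5.7 -2.9 46.4] total [ 23.  -11.7 185.4]
```

Emit:
jog_arm([
  [0,0,0,5.7,-2.9,46.4,45],
  [0,0,0,5.7,-2.9,46.4,45],
  [0,0,0,5.7,-2.9,46.4,45],
  [0,0,0,5.7,-2.9,46.4,45],
  [0,0,0,0,0,0,45],
  [0,0,0,0,0,0,45],
])

```text
time_s: 6.1
eef_pos: [0.6078, -0.0471, 0.1824]
tcp_rot: [0.094, 0.862, -0.061, 0.495]
wrist_force: [-0.6, 0.6, -2.0]
width: 0.0515
grip_force: 49.1
```

```bash
python3 - <<'E'
from h import *
b=np.load('b.npy'); Rf=yp(78.3,70); T=np.array([.616,-.049,.005])-Rf.apply(b); P=T+[0,0,.10]
plan(P,Rf); o=state()[0]; print(o['q'].round(2))
E
```

```text
turn rows 2 [-0.0112 -0.0894  0.0011]  shift rows 1 [ 8.2 -1.8 23.6] total [ 8.2 -1.8 23.6]
[-0.17  0.28 -1.23 -0.99 -0.05  0.02]
```

Emit:
jog_arm([
  [-0.011,-0.09,0.001,0,0,0,45],
  [-0.011,-0.09,0.001,0,0,0,45],
  [0,0,0,8,-2,24,45],
  [0,0,0,0,0,0,45],
  [0,0,0,0,0,0,45],
])

```text
time_s: 6.6
eef_pos: [0.6477, -0.0515, 0.1767]
tcp_rot: [0.086, 0.822, -0.06, 0.559]
wrist_force: [0.5, -0.5, -2.1]
width: 0.0513
grip_force: 49.1
```

```bash
python3 - <<'E'
from h import *
b=np.load('b.npy'); Rf=yp(78.3,70); T=np.array([.616,-.049,.005])-Rf.apply(b); P=T+[0,0,.10]
plan(P,Rf); plan(T,Rf);o=state()[0]; print(o['q'].round(2)); print('bottle axis',-state()[2].apply(b/np.linalg.norm(b)))
print('base',state()[1]+state()[2].apply(b))
snap('wrist','w3.png'); im,c=snap('scene','s3.png')
cv2.imwrite('pics/s3z.png',cv2.resize(im[110:260,200:330,::-1],None,fx=4,fy=4,interpolation=cv2.INTER_CUBIC))
E
```

```text
turn rows 1 [-0.0065 -0.0269  0.0006]  shift rows 1 [ 16.5  -5.7 -15.9] total [ 16.5  -5.7 -15.9]
turn rows 1 [-0.0065 -0.0269  0.0006]  shift rows 3 [36.8 -1.9  6.1] total [110.4  -5.7  18.3]
[-0.17  0.57 -1.26 -1.45 -0.03  0.01]
bottle axis [ 0.19158473 -0.06475046  0.97933787]
base [ 0.63566727 -0.04740042  0.11536015]
```

View pics/s3z.png

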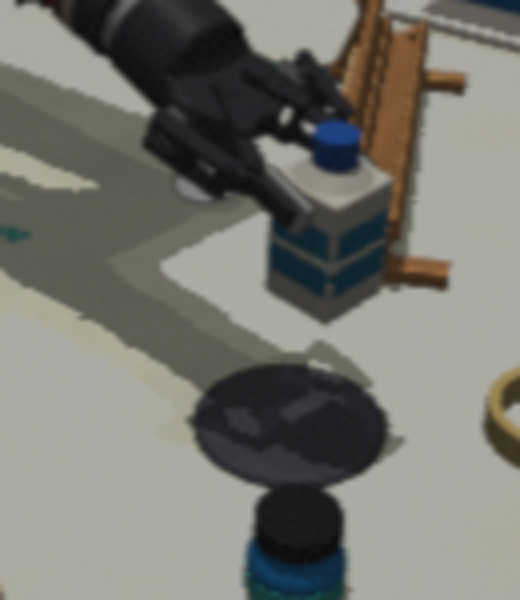

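The bottle hangs upright in the grip above the mat. Now I align and lower it.

Emit:
jog_arm([
  [-0.0065,-0.027,0,0,0,0,45],
  [0,0,0,16.5,-5.7,-16,45],
  [0,0,0,0,0,0,45],
  [0,0,0,25,0,9,45],
  [0,0,0,25,0,9,45],
  [0,0,0,20,0,7.3,45],
  [0,0,0,0,0,0,45],
  [0,0,0,0,0,0,45],
])

```text
time_s: 7.5
eef_pos: [0.6396, -0.0523, 0.0922]
tcp_rot: [0.084, 0.817, -0.059, 0.567]
wrist_force: [0.3, -0.0, -2.3]
width: 0.0514
grip_force: 49.1
```

```bash
python3 - <<'E'
from h import *
b=np.load('b.npy'); Rf=yp(78.3,70); T=np.array([.616,-.049,.004])-Rf.apply(b)
plan(T,Rf);o,p,R=state(); print(o['q'].round(2),'base',p+R.apply(b))
E
```

```text
turn rows 1 [-0.0026 -0.0087  0.0007]  shift rows 1 [29.4 -3.2 -3. ] total [29.4 -3.2 -3. ]
[-0.18  0.98 -1.29 -1.91 -0.02  0.01] base [ 0.6287072  -0.0483893   0.03066222]
```

Emit:
jog_arm([
  [0,0,0,-1.7,0,4.7,45],
  [0,0,0,10.3,-1,3.7,45],
  [0,0,0,10.3,-1,3.7,45],
  [0,0,0,0,0,0,45],
  [0,0,0,0,0,0,45],
])

```text
time_s: 8.0
eef_pos: [0.6445, -0.0555, 0.0714]
tcp_rot: [0.084, 0.817, -0.059, 0.568]
wrist_force: [-0.5, 0.5, -2.5]
width: 0.0516
grip_force: 49.2
```

```bash
python3 - <<'E'
from h import *
b=np.load('b.npy'); o,p,R=state(); print(o['q'].round(3),'base',p+R.apply(b),R.apply(b)/np.linalg.norm(b),R.apply([0,0,1]))
plan(p+[0,0,-.006],yp(78.3,70))
E
```

```text
[-0.191  1.051 -1.258 -1.954 -0.015  0.004] base [ 0.63377302 -0.05162069  0.00981312] [-0.17172894  0.06124972 -0.98323834] [ 0.9174951  -0.19282605 -0.34788052]
turn rows 1 [-0.0028 -0.0062  0.0006]  shift rows 1 [5.6 0.  2.1] total [5.6 0.  2.1]
```

Emit:
jog_arm([
  [0,0.03,0,0,0,0,45],
  [0,0,0,2.8,0,1,45],
  [0,0,0,2.8,0,1,45],
  [0,0,0,0,0,0,45],
  [0,0,0,0,0,0,45],
])

```text
time_s: 8.5
eef_pos: [0.6456, -0.0553, 0.0684]
tcp_rot: [0.085, 0.823, -0.058, 0.559]
wrist_force: [-6.0, 2.8, 17.9]
width: 0.0513
grip_force: 49.8
```

```bash
python3 - <<'E'
from h import *
b=np.load('b.npy'); o,p,R=state(); print(o['q'].round(3),'base',p+R.apply(b),R.apply([0,0,1]),o['wrist_force'])
E
```

```text
[-0.191  1.018 -1.251 -1.893 -0.014  0.004] base [ 0.63352655 -0.05124556  0.00712447] [ 0.91000803 -0.19061168 -0.36817466] [-5.96088832  2.82784778 17.87149224]
```

Contact at 18 N. I release and back out along the tool axis.

Emit:
jog_arm([
  [0,0,0,0,0,0,56],
  [0,0,0,0,0,0,62],
  [0,0,0,0,0,0,75],
  [0,0,0,0,0,0,85],
  [0,0,0,0,0,0,85],
  [0,0,0,0,0,-10,85],
  [0,0,0,0,0,-20,85],
  [0,0,0,0,0,-30,85],
  [0,0,0,0,0,-40,85],
  [0,0,0,0,0,-40,85],
])

```text
time_s: 9.5
eef_pos: [0.6223, -0.0172, 0.0734]
tcp_rot: [0.094, 0.821, -0.071, 0.558]
wrist_force: [-0.3, -1.0, 0.2]
width: 0.0853
grip_force: 0.6
```

Emit:
jog_arm([
  [0,0,0,-40,0,-20,85],
  [0,0,0,-40,0,-20,85],
  [0,0,0,-40,0,0,85],
  [0,0,0,0,0,0,85],
])

```text
time_s: 9.9
eef_pos: [0.6441, -0.0153, 0.1803]
tcp_rot: [0.094, 0.82, -0.072, 0.56]
wrist_force: [-0.7, 0.6, 0.8]
width: 0.085
grip_force: 0.0
```

```bash
python3 - <<'E'
from h import *
print(state()[1],state()[2].apply([0,0,1]),state()[0]['q'].round(2))
im,c=snap('scene','s4.png'); w,c=snap('wrist','w4.png'); snap('top','t4.png')
o=np.zeros((600,800,3),np.uint8); o[:384,:512]=w; z=cv2.resize(im[140:260,200:295],None,fx=3,fy=3); o[:360,515:800]=z; cv2.imwrite('pics/v4.png',o[:,:,::-1])
E
```

```text
[ 0.64409492 -0.01529281  0.18027787] [ 0.90525554 -0.22278064 -0.36177507] [-0.05  0.56 -1.25 -1.44 -0.18  0.06]
```

View pics/v4.png

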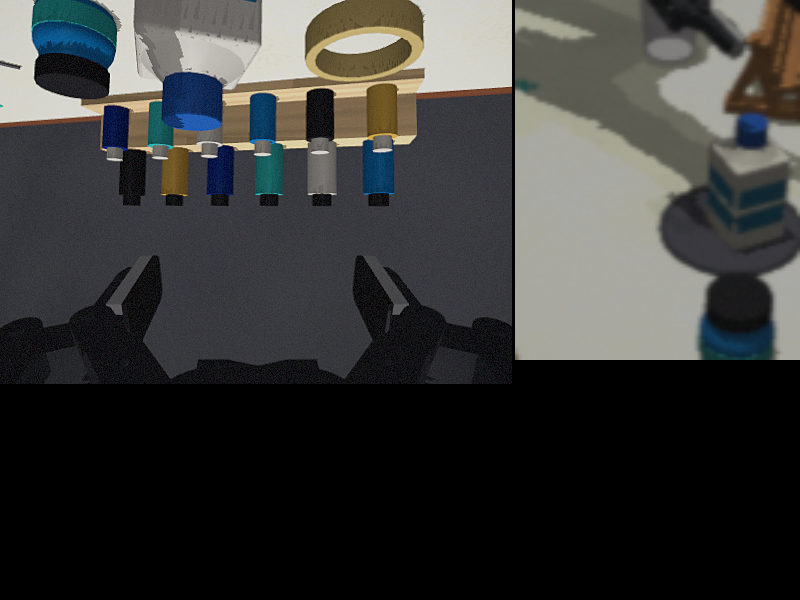

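The bottle stands on the mat, but the retreat was deflected by a joint limit. I check where the bottle stands.

```bash
cat >>h.py <<'E'
def bottle(save=None):
    out={}
    for n in('top','scene'):
        c=r.calibration(n); im=r.snapshot(n); hsv=cv2.cvtColor(im,cv2.COLOR_RGB2HSV)
        q=proj(c,[.62,-.05,.08])[0]; m=cv2.inRange(hsv,(105,120,40),(125,255,255)); mm=np.zeros_like(m)
        x,y=q.astype(int); mm[max(y-50,0):y+50,max(x-45,0):x+45]=m[max(y-50,0):y+50,max(x-45,0):x+45]
        k,l,s,ce=cv2.connectedComponentsWithStats(mm); 
        for i in range(1,k):
            if s[i,4]>12: print(n,s[i],ce[i].round(1),'pred',proj(c,[.634,-.052,.10])[0].round(1), 'at z.1',at(c,ce[i],.1).round(4))
        out[n]=im
    return out
E
python3 - <<'E'
from h import *
o=bottle()
t=cv2.resize(o['top'][150:225,200:320],None,fx=5,fy=5,interpolation=cv2.INTER_CUBIC); cv2.imwrite('pics/t5.png',t[:,:,::-1])
c=r.calibration('top'); print(proj(c,[.616,-.049,.003]))
E
```

```text
top [281 162  14   6  21] [287.6 165. ] pred [251.6 173.1] at z.1 [ 0.6598 -0.1729  0.1   ]
top [246 171   6   8  35] [248.2 173.9] pred [251.6 173.1] at z.1 [ 0.6313 -0.0407  0.1   ]
scene [274 178  10  11  90] [278.6 183. ] pred [278.1 187. ] at z.1 [ 0.626  -0.0356  0.1   ]
[[251.44644174 183.8907495 ]]
```

View pics/t5.png

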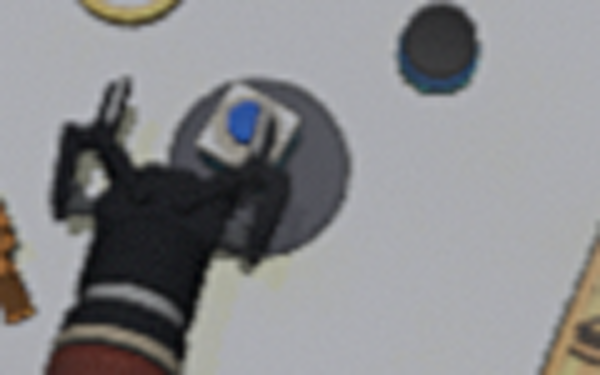

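The bottle stands wholly on the mat, centred near (0.63, -0.036). I move up and away, then over the rack.

Emit:
jog_arm([
  [0,0,0,-40,0,-20,85],
  [0,0,0,-40,0,-40,85],
  [0,0,0,-30,0,-40,60],
  [0,0,0,-10,0,-40,40],
  [0,0,0,0,0,-30,40],
  [0,0,0,0,0,0,40],
])

```text
time_s: 10.75
eef_pos: [0.5452, 0.0106, 0.3128]
tcp_rot: [0.094, 0.823, -0.072, 0.556]
wrist_force: [1.3, -0.0, 0.8]
width: 0.0403
grip_force: 0.0
```

```bash
python3 - <<'E'
from h import *
plan([.455,-.25,.30],yp(-24.5)); o=state()[0]; print(o['q'].round(2),state()[1])
E
```

```text
turn rows 14 [0.0733 0.0617 0.1097]  shift rows 6 [-45.8   4.3   2.1] total [-274.6   26.    12.8]
[ 0.04 -0.14 -1.27 -0.74 -0.26  0.09] [0.54522837 0.01060033 0.31282675]
```

Emit:
jog_arm([
  [0.0733,0.0617,0.1097,0,0,0,40],
  [0.0733,0.0617,0.1097,0,0,0,40],
  [0.0733,0.0617,0.1097,0,0,0,40],
  [0.0733,0.0617,0.1097,0,0,0,40],
  [0.0733,0.0617,0.1097,0,0,0,40],
  [0.0733,0.0617,0.1097,0,0,0,40],
  [0.0733,0.0617,0.1097,0,0,0,40],
  [0.0733,0.0617,0.1097,0,0,0,40],
  [0.0733,0.0617,0.1097,0,0,0,40],
  [0.0733,0.0617,0.1097,0,0,0,40],
])

```text
time_s: 11.75
eef_pos: [0.5487, 0.0102, 0.31]
tcp_rot: [0.691, 0.698, -0.025, 0.184]
wrist_force: [0.5, 0.4, 0.2]
width: 0.0403
grip_force: 0.0
```

Emit:
jog_arm([
  [0.0733,0.0617,0.1097,0,0,0,40],
  [0.0733,0.0617,0.1097,0,0,0,40],
  [0.0733,0.0617,0.1097,0,0,0,40],
  [0.0733,0.0617,0.1097,0,0,0,40],
  [0,0,0,-46,4,2,40],
  [0,0,0,-46,4,2,40],
  [0,0,0,-46,4,2,40],
  [0,0,0,-46,4,2,40],
  [0,0,0,-46,4,2,40],
  [0,0,0,-46,4,2,40],
])

```text
time_s: 12.75
eef_pos: [0.4545, -0.2535, 0.2976]
tcp_rot: [0.842, 0.54, -0.0, -0.002]
wrist_force: [0.4, -0.0, 0.0]
width: 0.04
grip_force: 0.0
```

Emit:
jog_arm([
  [0,0,0,0,0,0,40],
  [0,0,0,0,0,0,40],
  [0,0,0,0,0,0,40],
])

```text
time_s: 13.05
eef_pos: [0.4551, -0.2508, 0.2993]
tcp_rot: [0.841, 0.54, 0.0, -0.001]
wrist_force: [-0.8, 0.6, -0.3]
width: 0.0401
grip_force: 0.0
```

```bash
python3 - <<'E'
from h import *
plan([.455,-.25,.30],yp(-24.5)); o=state()[0]; print(o['q'].round(2),state()[1])
im,c=snap('wrist','w6.png')
cv2.imwrite('pics/w6b.png',cv2.resize(im,(800,600),interpolation=cv2.INTER_CUBIC)[:,:,::-1])
E
```

```text
turn rows 1 [-0.0021 -0.0015 -0.0014]  shift rows 1 [ 0.7 -0.4 -0.7] total [ 0.7 -0.4 -0.7]
[-0.65  0.25 -0.02  1.29  0.    1.35] [ 0.45509357 -0.25080911  0.29927042]
```

View pics/w6b.png

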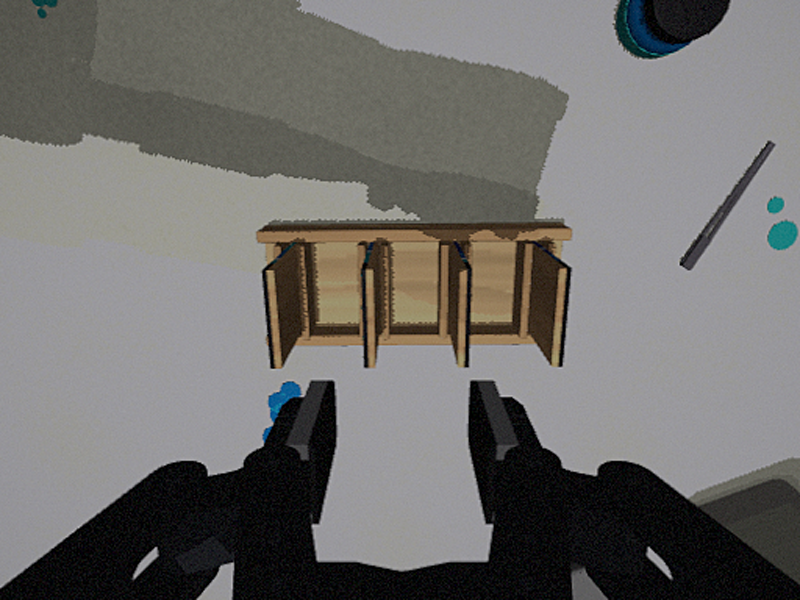

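The top edges of the four panels run from about row 267 to row 365, at columns 268→277, 369→371, 466→463 and 566→558. Each is midway between its neighbours as expected.

```bash
python3 - <<'E'
from h import *
c=load('w6.png'); k=512/800
a=np.radians(-24.5);u=np.array([np.cos(a),np.sin(a)]);v=np.array([-u[1],u[0]])
for A,B in [((268.5,268),(277,365)),((369,267),(370.5,365)),((465.5,267),(463.5,365)),((565.5,267),(558.5,365))]:
    p,q=[at(c,np.array(x)*k,.110) for x in(A,B)]; d=p-q; print((p+q)[:2]/2,'len',np.linalg.norm(d).round(4),'yaw n',np.degrees(np.arctan2(-d[0],d[1])).round(1))
R=[at(c,np.array(x)*k,.045)[:2] for x in((258,232),(571,232),(280,345),(548,345))]
print(R, np.degrees(np.arctan2(*(R[1]-R[0])[::-1])), np.linalg.norm(R[1]-R[0]))
E
```

```text
[ 0.36279138 -0.24804882] len 0.0686 yaw n -24.1
[ 0.42205498 -0.27473674] len 0.0692 yaw n -24.8
[ 0.4797396  -0.30107648] len 0.0692 yaw n -23.6
[ 0.53915193 -0.32821218] len 0.0693 yaw n -23.2
[array([ 0.36116774, -0.1955128 ]), array([ 0.57831169, -0.29469237]), array([ 0.33212401, -0.28396509]), array([ 0.53094107, -0.37473835])] -24.548349125676594 0.23872177135708494
```

```bash
python3 - <<'E'
from h import *
plan([.485,.33,.33],yp(21.8))
E
```

```text
turn rows 6 [-1.000e-04 -3.000e-04 -1.348e-01]  shift rows 13 [40.6 18.7 -2.3] total [527.8 243.2 -30.1]
```

Emit:
jog_arm([
  [0,0,-0.135,0,0,0,40],
  [0,0,-0.135,0,0,0,40],
  [0,0,-0.135,0,0,0,40],
  [0,0,-0.135,0,0,0,40],
  [0,0,-0.135,0,0,0,40],
  [0,0,-0.135,0,0,0,40],
  [0,0,0,40,19,-3,40],
  [0,0,0,40,19,-3,40],
  [0,0,0,40,19,-3,40],
  [0,0,0,40,19,-3,40],
])

```text
time_s: 14.1
eef_pos: [0.4659, -0.0715, 0.3133]
tcp_rot: [0.56, 0.829, 0.0, 0.0]
wrist_force: [0.5, 0.0, -0.2]
width: 0.0401
grip_force: 0.0
```

Emit:
jog_arm([
  [0,0,0,40,19,-2,40],
  [0,0,0,40,19,-2,40],
  [0,0,0,40,19,-2,40],
  [0,0,0,40,19,-2,40],
  [0,0,0,40,19,-2,40],
  [0,0,0,40,19,-2,40],
  [0,0,0,40,19,-2,40],
  [0,0,0,40,19,-2,40],
  [0,0,0,40,19,-2,40],
  [0,0,0,0,0,0,40],
])

```text
time_s: 15.1
eef_pos: [0.4894, 0.3294, 0.3303]
tcp_rot: [0.558, 0.83, 0.001, -0.0]
wrist_force: [-0.6, -0.5, -1.4]
width: 0.0398
grip_force: 0.0
```

Emit:
jog_arm([
  [0,0,0,0,0,0,40],
  [0,0,0,0,0,0,40],
])

```text
time_s: 15.3
eef_pos: [0.4902, 0.3235, 0.3312]
tcp_rot: [0.56, 0.828, -0.0, 0.0]
wrist_force: [-0.5, -1.2, -0.4]
width: 0.0396
grip_force: 0.0
```

```bash
python3 - <<'E'
from h import *
o=state()[0]; print(o['q'].round(2),state()[1])
im,c=snap('wrist','w7.png')
cv2.imwrite('pics/w7b.png',cv2.resize(im,(800,600),interpolation=cv2.INTER_CUBIC)[:,:,::-1])
E
```

```text
[ 0.46  0.39  0.25  1.43 -0.    1.65] [0.49017173 0.32345731 0.33117756]
```

View pics/w7b.png

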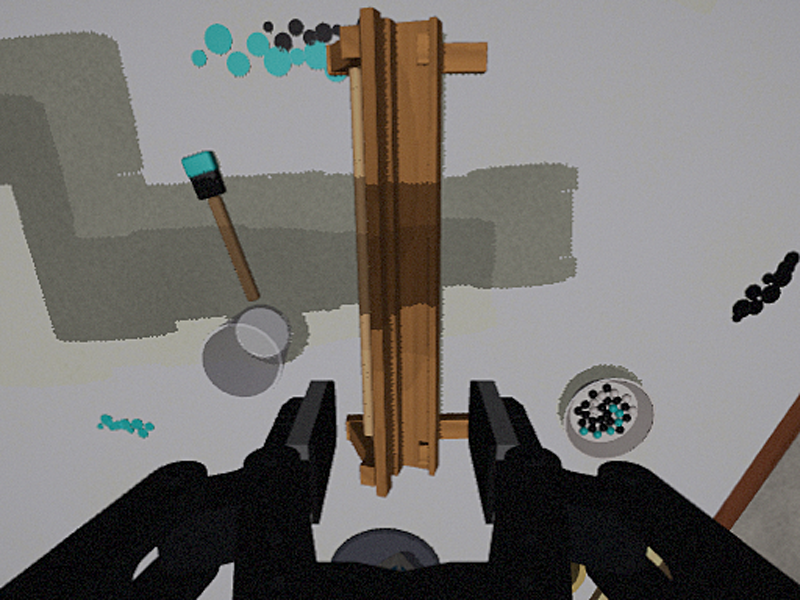

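The ledge lip's outer edge runs (441,18)→(438,475) and the backrest's top front edge (377,10)→(390,494). I turn these into the easel's pose.

```bash
python3 - <<'E'
from h import *
from scipy.optimize import least_squares
c=load('w7.png'); k=512/800
for n,A,B,z in [('lip',(441,18),(438,475),.0606),('slatfront',(377,10),(390,494),.0926),('slatback',(361,8),(376,495),.0926)]:
    p,q=[at(c,np.array(x)*k,z) for x in(A,B)]; d=q-p; print(n,p.round(4),q.round(4),'len',np.linalg.norm(d).round(4),'front yaw',np.degrees(np.arctan2(d[1],d[0]))+90, 'mid',((p+q)/2).round(4))
M=np.array([[.0103,.19,.0606],[.0103,-.19,.0606],[-.0275,.19,.0926],[-.0275,-.19,.0926]]); px=np.array([(441,18),(438,475),(377,10),(390,494)])*k
def W(x): return Ro.from_euler('z',x[2]).apply(M)+[x[0],x[1],0]
s=least_squares(lambda x:(proj(c,W(x))-px).ravel(),[.5,.29,.38]); print(s.x,np.degrees(s.x[2]),(s.fun.reshape(-1,2)/k).round(1))
E
```

```text
lip [0.4577 0.4818 0.0606] [0.6039 0.1334 0.0606] len 0.3779 front yaw 22.760656426640736 mid [0.5308 0.3076 0.0606]
slatfront [0.4176 0.4638 0.0926] [0.562  0.1205 0.0926] len 0.3724 front yaw 22.80029401680588 mid [0.4898 0.2921 0.0926]
slatback [0.4076 0.461  0.0926] [0.5511 0.115  0.0926] len 0.3746 front yaw 22.52829353605476 mid [0.4793 0.288  0.0926]
[0.51846415 0.30199506 0.39768172] 22.78548407096747 [[-4.7 -1. ]
 [-3.4  1.4]
 [ 4.2 -3.1]
 [ 3.3  5.6]]
```

The easel's origin is about (0.5155, 0.302) with its front at yaw 22.75°, and the lip spacing agrees with a 6 mm lip. I'll place the panels at s = ±0.1215 and ±0.0405, starting with slot 4.

```bash
cat >>h.py <<'E'
RY=-24.4; SL={1:(.3626,-.2479),2:(.4217,-.2747),3:(.4801,-.3012),4:(.5392,-.3282)}
EY=22.75; N=np.array([np.cos(np.radians(EY)),np.sin(np.radians(EY)),0]); E0=np.array([.5155,.302,0]); S=np.array([-N[1],N[0],0])
def seat(s,sign,gap=.003,up=.004,d=.015):
    """tool pose for panel placed at s; sign +1: painted face on tool +y"""
    upv=-np.sin(np.radians(18))*N+np.cos(np.radians(18))*np.array([0,0,1]); out=np.cos(np.radians(18))*N+np.sin(np.radians(18))*np.array([0,0,1])
    c=E0-.024*N+[0,0,.094]+s*S+gap*out+up*upv
    z=-upv; y=sign*out; R=Ro.from_matrix(np.c_[np.cross(y,z),y,z]); return c-d*z,R,upv
E
python3 - <<'E'
from h import *
R=yp(RY); plan([*SL[4],.25],R); 
E
```

```text
turn rows 6 [1.000e-04 0.000e+00 1.344e-01]  shift rows 14 [-40.9  22.4   5.8] total [-572.9  313.5   81.4]
```

Emit:
jog_arm([
  [0,0,0.1344,0,0,0,36],
  [0,0,0.1344,0,0,0,36],
  [0,0,0.1344,0,0,0,36],
  [0,0,0.1344,0,0,0,36],
  [0,0,0.1344,0,0,0,36],
  [0,0,0.1344,0,0,0,36],
  [0,0,0,-41,22.4,5.8,36],
  [0,0,0,-41,22.4,5.8,36],
  [0,0,0,-41,22.4,5.8,36],
  [0,0,0,-41,22.4,5.8,36],
])

```text
time_s: 16.35
eef_pos: [0.5041, 0.1345, 0.3084]
tcp_rot: [0.841, 0.541, 0.001, 0.0]
wrist_force: [0.4, 0.4, 0.1]
width: 0.0356
grip_force: 0.0
```

Emit:
jog_arm([
  [0,0,0,-41,22.4,5.8,36],
  [0,0,0,-41,22.4,5.8,36],
  [0,0,0,-41,22.4,5.8,36],
  [0,0,0,-41,22.4,5.8,36],
  [0,0,0,-41,22.4,5.8,36],
  [0,0,0,-41,22.4,5.8,36],
  [0,0,0,-41,22.4,5.8,36],
  [0,0,0,-41,22.4,5.8,36],
  [0,0,0,-41,22.4,5.8,36],
  [0,0,0,-41,22.4,5.8,36],
])

```text
time_s: 17.35
eef_pos: [0.5382, -0.3316, 0.2505]
tcp_rot: [0.841, 0.541, 0.001, 0.001]
wrist_force: [1.6, 0.6, 0.5]
width: 0.0363
grip_force: 0.0
```

Emit:
jog_arm([
  [0,0,0,0,0,0,36],
  [0,0,0,0,0,0,36],
  [0,0,0,0,0,0,36],
])

```text
time_s: 17.65
eef_pos: [0.5388, -0.3284, 0.2507]
tcp_rot: [0.841, 0.542, 0.001, 0.0]
wrist_force: [0.1, 0.1, 0.8]
width: 0.0364
grip_force: 0.0
```

```bash
python3 - <<'E'
from h import *
plan([*SL[4],.075],yp(RY)); print(state()[0]['q'].round(2))
o=bottle()
E
```

```text
turn rows 1 [ 0.0009 -0.0007 -0.0002]  shift rows 4 [ 0.1  0.1 43.9] total [  0.3   0.2 175.7]
[-0.66  0.49  0.2   1.28  0.    1.33]
top [280 161  15   7  23] [287.  164.7] pred [251.6 173.1] at z.1 [ 0.661  -0.1711  0.1   ]
top [246 171   7   8  47] [249.  174.2] pred [251.6 173.1] at z.1 [ 0.6303 -0.0433  0.1   ]
scene [274 178  10  11  91] [278.5 182.8] pred [278.1 187. ] at z.1 [ 0.6256 -0.0352  0.1   ]
```

Emit:
jog_arm([
  [0,0,0,0,0,44,36],
  [0,0,0,0,0,44,36],
  [0,0,0,0,0,44,36],
  [0,0,0,0,0,44,36],
  [0,0,0,0,0,0,36],
  [0,0,0,0,0,0,0],
  [0,0,0,0,0,0,0],
  [0,0,0,0,0,0,0],
  [0,0,0,0,0,0,0],
], force=35)

```text
time_s: 18.65
eef_pos: [0.5396, -0.3287, 0.0771]
tcp_rot: [0.84, 0.542, 0.0, 0.001]
wrist_force: [-5.2, 3.6, 4.7]
width: 0.0074
grip_force: 35.0
```

```bash
python3 - <<'E'
from h import *
o,p,R=state(); print(p,o['width'],o['grip_force'],o['wrist_force'])
L=p+[0,0,.16]; T,Rf,up=seat(.1215,1); P=T+.12*up; print(T,P); plan(P,Rf,L,R); plan(T,Rf,P,Rf)
E
```

```text
[ 0.53963065 -0.32874183  0.07707333] 0.007368022478593595 34.95067298412323 [-5.16773761  3.61042236  4.69267512]
[0.44359845 0.4035992  0.11299712] [0.40940136 0.38925917 0.22712391]
turn rows 6 [-0.0491  0.0217 -0.1359]  shift rows 16 [44.5  9.2  3.6] total [712.5 146.8  58.2]
turn rows 0 [0. 0. 0.]  shift rows 3 [-0. -0. 40.] total [ -0.  -0. 120.]
```

Emit:
jog_arm([
  [0,0,0,0,0,-20,0],
  [0,0,0,0,0,-45,0],
  [0,0,0,0,0,-48,0],
  [0,0,0,0,0,-47,0],
  [-0.049,0.022,-0.136,0,0,0,0],
  [-0.049,0.022,-0.136,0,0,0,0],
  [-0.049,0.022,-0.136,0,0,0,0],
  [-0.049,0.022,-0.136,0,0,0,0],
  [-0.049,0.022,-0.136,0,0,0,0],
  [-0.049,0.022,-0.136,0,0,0,0],
])

```text
time_s: 19.65
eef_pos: [0.54, -0.3292, 0.2377]
tcp_rot: [0.544, 0.824, 0.131, 0.088]
wrist_force: [0.0, -0.6, -0.8]
width: 0.0078
grip_force: 34.4
```

Emit:
jog_arm([
  [0,0,0,44.5,9,3.6,0],
  [0,0,0,44.5,9,3.6,0],
  [0,0,0,44.5,9,3.6,0],
  [0,0,0,44.5,9,3.6,0],
  [0,0,0,44.5,9,3.6,0],
  [0,0,0,44.5,9,3.6,0],
  [0,0,0,44.5,9,3.6,0],
  [0,0,0,44.5,9,3.6,0],
  [0,0,0,44.5,9,3.6,0],
  [0,0,0,44.5,9,3.6,0],
])

```text
time_s: 20.65
eef_pos: [0.4566, 0.1207, 0.2321]
tcp_rot: [0.547, 0.822, 0.133, 0.088]
wrist_force: [1.1, 0.3, -0.8]
width: 0.0076
grip_force: 34.4
```

Emit:
jog_arm([
  [0,0,0,44.5,9.5,3.6,0],
  [0,0,0,44.5,9.5,3.6,0],
  [0,0,0,44.5,9.5,3.6,0],
  [0,0,0,44.5,9.5,3.6,0],
  [0,0,0,40,9.5,3.6,0],
  [0,0,0,0,0,0,0],
  [0,0,0,0,0,0,0],
  [0,0,0,0,0,0,0],
])

```text
time_s: 21.45
eef_pos: [0.4188, 0.3392, 0.2287]
tcp_rot: [0.547, 0.822, 0.132, 0.086]
wrist_force: [0.5, 0.1, -0.1]
width: 0.0075
grip_force: 34.4
```

```bash
python3 - <<'E'
from h import *
o,p,R=state(); T,Rf,up=seat(.1215,1,d=.017); plan(T+.12*up,Rf); print(o['q'].round(2),p,o['width'])
E
```

```text
turn rows 1 [ 0.0018 -0.003  -0.0006]  shift rows 2 [24.9  4.8  1.4] total [49.8  9.7  2.8]
[ 0.58  0.08 -0.48  0.69 -0.05  1.74] [0.41882198 0.33918767 0.22869385] 0.007485982997674561
```

Now I align, then descend in stages.

Emit:
jog_arm([
  [0.0018,-0.003,0,0,0,0,0],
  [0,0,0,25,4.8,1.4,0],
  [0,0,0,25,4.8,1.4,0],
  [0,0,0,0,0,0,0],
  [0,0,0,0,0,40,0],
  [0,0,0,0,0,40,0],
  [0,0,0,0,0,25,0],
  [0,0,0,0,0,0,0],
  [0,0,0,0,0,0,0],
])

```text
time_s: 22.35
eef_pos: [0.4384, 0.4011, 0.1282]
tcp_rot: [0.548, 0.822, 0.129, 0.086]
wrist_force: [0.4, 1.0, 0.8]
width: 0.0078
grip_force: 34.2
```

```bash
python3 - <<'E'
from h import *
o,p,R=state(); T,Rf,up=seat(.1215,1,d=.017); plan(T,Rf); print(o['q'].round(2),p,o['wrist_force'])
w,c=snap('wrist','w8.png'); im,c=snap('scene','s8.png'); t,_=snap('top','t8.png')
v=np.zeros((600,800,3),np.uint8); v[:384,:512]=w; z=cv2.resize(im[90:190,250:345],None,fx=3,fy=3); v[:300,515:800]=z; z=cv2.resize(t[170:260,80:215],None,fx=2.3,fy=2.3);v[388:388+z.shape[0],:z.shape[1]]=z
cv2.imwrite('pics/v8.png',v[:,:,::-1])
E
```

```text
turn rows 1 [-0.0023  0.0007 -0.0014]  shift rows 1 [ 0.3  0.7 14.3] total [ 0.3  0.7 14.3]
[ 0.66  0.3  -0.5   0.47 -0.08  1.83] [0.43841554 0.4011277  0.12822651] [0.38990894 1.01335118 0.75231679]
```

View pics/v8.png

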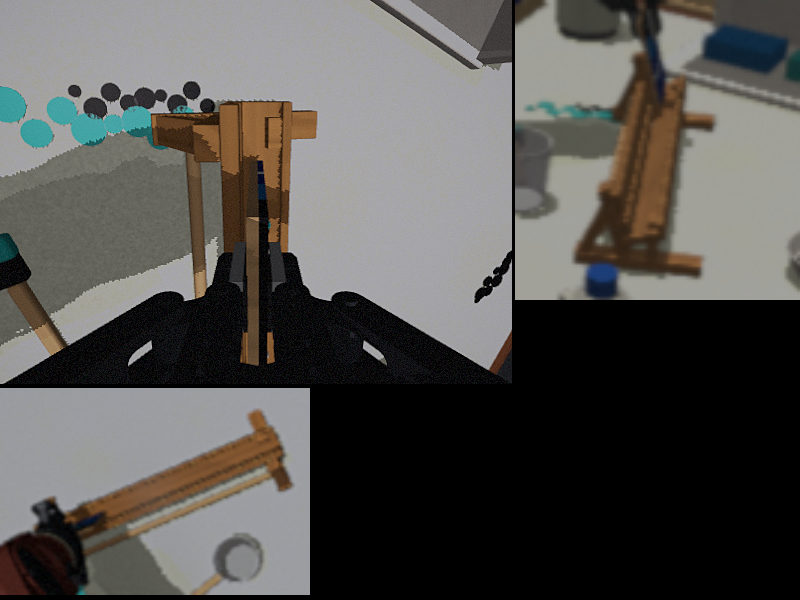

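The panel hangs over the ledge, painted face to the front. Lowering it to contact.

Emit:
jog_arm([
  [0,0,0,0,0.7,10,0],
  [0,0,0,0,0,5,0],
  [0,0,0,0,0,2,0],
  [0,0,0,0,0,0,0],
  [0,0,0,0,0,0,0],
])

```text
time_s: 23.0
eef_pos: [0.4432, 0.4043, 0.112]
tcp_rot: [0.547, 0.823, 0.129, 0.086]
wrist_force: [-3.7, -3.4, 7.5]
width: 0.0076
grip_force: 35.6
```

Emit:
jog_arm([
  [0,0,0,0,-1.5,0,0],
  [0,0,0,0,-1.5,0,0],
  [0,0,0,0,0,0,12],
  [0,0,0,0,0,0,18],
  [0,0,0,0,0,0,26],
  [0,0,0,0,0,0,30],
  [0,0,0,0,0,0,30],
  [0,0,0,0,0,-25,30],
  [0,0,0,0,0,-45,30],
  [0,0,0,0,0,-45,30],
])

```text
time_s: 24.0
eef_pos: [0.4074, 0.3889, 0.2209]
tcp_rot: [0.547, 0.823, 0.129, 0.086]
wrist_force: [0.4, 0.6, 0.3]
width: 0.03
grip_force: 0.0
```

```bash
python3 - <<'E'
from h import *
o,p,R=state(); print(p,o['q'].round(2))
plan([*SL[3],.25],yp(RY)); bottle()
im,c=snap('scene','s9.png'); w,_=snap('wrist','w9.png')
v=np.zeros((390,800,3),np.uint8); z=cv2.resize(im[85:175,255:330],None,fx=4,fy=4); v[:360,512:800]=z[:,:288]; v[:384,:512]=w
cv2.imwrite('pics/v9.png',v[:,:,::-1])
E
```

```text
[0.40741403 0.38889316 0.22085262] [ 0.68  0.15 -0.43  0.7  -0.09  1.84]
turn rows 6 [ 0.0488 -0.0212  0.136 ]  shift rows 15 [-39.9  23.4  -1.9] total [-598.4  351.3  -29.1]
top [281 163  13   5  19] [287.2 165.2] pred [251.6 173.1] at z.1 [ 0.6594 -0.1715  0.1   ]
top [246 171   7   8  47] [249.  174.2] pred [251.6 173.1] at z.1 [ 0.6303 -0.0433  0.1   ]
scene [274 178  10  11  91] [278.5 182.8] pred [278.1 187. ] at z.1 [ 0.6256 -0.0352  0.1   ]
```

View pics/v9.png

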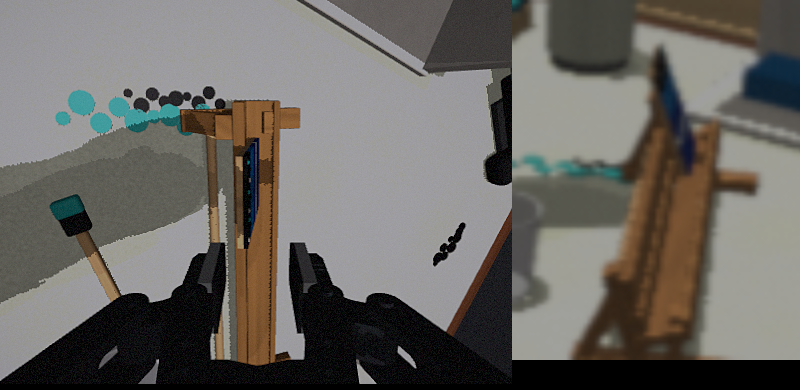

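The first panel leans on the easel with its paint to the front, and the bottle has not moved. Next, slot 3.

Emit:
jog_arm([
  [0.049,-0.021,0.136,0,0,0,36],
  [0.049,-0.021,0.136,0,0,0,36],
  [0.049,-0.021,0.136,0,0,0,36],
  [0.049,-0.021,0.136,0,0,0,36],
  [0.049,-0.021,0.136,0,0,0,36],
  [0.049,-0.021,0.136,0,0,0,36],
  [0,0,0,-40,23.4,-2,36],
  [0,0,0,-40,23.4,-2,36],
  [0,0,0,-40,23.4,-2,36],
  [0,0,0,-40,23.4,-2,36],
])

```text
time_s: 25.2
eef_pos: [0.4269, 0.2033, 0.226]
tcp_rot: [0.84, 0.542, -0.0, -0.001]
wrist_force: [1.7, -0.2, -0.6]
width: 0.0359
grip_force: 0.0
```

Emit:
jog_arm([
  [0,0,0,-40,23.4,-2,36],
  [0,0,0,-40,23.4,-2,36],
  [0,0,0,-40,23.4,-2,36],
  [0,0,0,-40,23.4,-2,36],
  [0,0,0,-40,23.4,-2,36],
  [0,0,0,-40,23.4,-2,36],
  [0,0,0,-40,23.4,-2,36],
  [0,0,0,-40,23.4,-2,36],
  [0,0,0,-40,23.4,-2,36],
  [0,0,0,-40,23.4,-2,36],
])

```text
time_s: 26.2
eef_pos: [0.4749, -0.2577, 0.2449]
tcp_rot: [0.841, 0.542, 0.0, -0.002]
wrist_force: [0.8, 1.1, 0.4]
width: 0.0362
grip_force: 0.0
```

Emit:
jog_arm([
  [0,0,0,-38,23.4,-2,36],
  [0,0,0,0,0,0,36],
  [0,0,0,0,0,0,36],
  [0,0,0,0,0,0,36],
])

```text
time_s: 26.6
eef_pos: [0.4807, -0.2991, 0.2474]
tcp_rot: [0.84, 0.542, 0.001, -0.002]
wrist_force: [0.2, -0.4, -0.6]
width: 0.036
grip_force: 0.0
```

```bash
python3 - <<'E'
from h import *
plan([*SL[3],.077],yp(RY)); print(state()[0]['q'].round(2))
E
```

```text
turn rows 1 [-0.0028 -0.0033  0.0006]  shift rows 4 [-0.5  0.1 42.6] total [ -2.1   0.3 170.4]
[-0.69  0.36 -0.    1.2   0.    1.31]
```

Emit:
jog_arm([
  [-0.0028,-0.0033,0,0,0,0,36],
  [0,0,0,-2,0.3,32,36],
  [0,0,0,0,0,46,36],
  [0,0,0,0,0,46,36],
  [0,0,0,0,0,46,36],
  [0,0,0,0,0,0,36],
  [0,0,0,0,0,0,0],
  [0,0,0,0,0,0,0],
  [0,0,0,0,0,0,0],
  [0,0,0,0,0,0,0],
], force=35)

```text
time_s: 27.6
eef_pos: [0.4807, -0.3022, 0.0811]
tcp_rot: [0.84, 0.542, 0.0, 0.002]
wrist_force: [-5.7, 2.9, 5.2]
width: 0.0077
grip_force: 34.1
```

Emit:
jog_arm([
  [0,0,0,0,0,-20,0],
  [0,0,0,0,0,-45,0],
  [0,0,0,0,0,-48,0],
  [0,0,0,0,0,-47,0],
  [-0.049,0.022,-0.136,0,0,0,0],
  [-0.049,0.022,-0.136,0,0,0,0],
  [-0.049,0.022,-0.136,0,0,0,0],
  [-0.049,0.022,-0.136,0,0,0,0],
  [-0.049,0.022,-0.136,0,0,0,0],
  [-0.049,0.022,-0.136,0,0,0,0],
])

```text
time_s: 28.6
eef_pos: [0.4811, -0.3024, 0.2417]
tcp_rot: [0.544, 0.824, 0.131, 0.089]
wrist_force: [-0.2, 0.2, -1.4]
width: 0.0075
grip_force: 34.6
```

```bash
python3 - <<'E'
from h import *
o,p,R=state(); T,Rf,up=seat(.0405,1,d=.017); plan(T+.12*up,Rf); print(o['q'].round(2),p)
E
```

```text
turn rows 1 [0.0035 0.0025 0.0077]  shift rows 13 [45.  14.4  5.7] total [584.6 187.   74.1]
[-0.86  0.25 -0.22  0.99  0.3   0.32] [ 0.48110997 -0.30242699  0.24172445]
```

Emit:
jog_arm([
  [0.0035,0.0025,0.0077,0,0,0,0],
  [0,0,0,45,14.4,5.4,0],
  [0,0,0,45,14.4,5.4,0],
  [0,0,0,45,14.4,5.4,0],
  [0,0,0,45,14.4,5.4,0],
  [0,0,0,45,14.4,5.4,0],
  [0,0,0,45,14.4,5.4,0],
  [0,0,0,45,14.4,5.4,0],
  [0,0,0,45,14.4,5.4,0],
  [0,0,0,45,14.4,5.4,0],
])

```text
time_s: 29.6
eef_pos: [0.4542, 0.1271, 0.2365]
tcp_rot: [0.552, 0.819, 0.131, 0.085]
wrist_force: [0.3, 0.0, -0.3]
width: 0.0073
grip_force: 34.6
```

Emit:
jog_arm([
  [0,0,0,45,14.4,5.4,0],
  [0,0,0,45,14.4,5.4,0],
  [0,0,0,45,14.4,5.4,0],
  [0,0,0,45,14.4,5.4,0],
  [0,0,0,0,0,0,0],
  [0,0,0,0,0,0,0],
  [0,0,0,0,0,0,0],
])

```text
time_s: 30.3
eef_pos: [0.4422, 0.3147, 0.2333]
tcp_rot: [0.551, 0.82, 0.13, 0.084]
wrist_force: [-0.2, 0.4, -0.0]
width: 0.0075
grip_force: 34.6
```

```bash
python3 - <<'E'
from h import *
o,p,R=state(); T,Rf,up=seat(.0405,1,d=.021); plan(T+.12*up,Rf); print(o['q'].round(2),p)
E
```

```text
turn rows 1 [-0.0024 -0.003  -0.0097]  shift rows 1 [ 0.5 -3.2 -0.6] total [ 0.5 -3.2 -0.6]
[ 0.5   0.09 -0.46  0.71 -0.03  1.68] [0.44219555 0.31465533 0.23329023]
```

Emit:
jog_arm([
  [-0.0024,-0.003,-0.01,0,0,0,0],
  [0,0,0,0.5,-3.2,0,0],
  [0,0,0,0,0,40,0],
  [0,0,0,0,0,40,0],
  [0,0,0,0,0,25,0],
  [0,0,0,0,0,0,0],
  [0,0,0,0,0,0,0],
])

```text
time_s: 31.0
eef_pos: [0.4688, 0.3262, 0.1319]
tcp_rot: [0.546, 0.823, 0.13, 0.086]
wrist_force: [-0.5, -0.1, 0.2]
width: 0.0074
grip_force: 34.5
```

```bash
python3 - <<'E'
from h import *
o,p,R=state(); T,Rf,up=seat(.0405,1,d=.021); plan(T,Rf)
E
```

```text
turn rows 1 [-0.0017 -0.0003  0.0015]  shift rows 1 [ 0.2  0.5 14. ] total [ 0.2  0.5 14. ]
```

Emit:
jog_arm([
  [0,0,0,0,0.5,10,0],
  [0,0,0,0,0,5,0],
  [0,0,0,0,0,2,0],
  [0,0,0,0,0,0,0],
  [0,0,0,0,0,0,0],
])

```text
time_s: 31.5
eef_pos: [0.4744, 0.3293, 0.1163]
tcp_rot: [0.546, 0.823, 0.13, 0.086]
wrist_force: [-2.5, -0.6, 4.9]
width: 0.0073
grip_force: 35.5
```

Emit:
jog_arm([
  [0,0,0,0,-1.5,0,0],
  [0,0,0,0,-1.5,0,0],
  [0,0,0,0,0,0,12],
  [0,0,0,0,0,0,18],
  [0,0,0,0,0,0,26],
  [0,0,0,0,0,0,30],
  [0,0,0,0,0,0,30],
  [0,0,0,0,0,-25,30],
  [0,0,0,0,0,-45,30],
  [0,0,0,0,0,-45,30],
])

```text
time_s: 32.5
eef_pos: [0.4378, 0.3136, 0.2245]
tcp_rot: [0.546, 0.823, 0.129, 0.086]
wrist_force: [0.9, 1.1, 0.2]
width: 0.0302
grip_force: 0.0
```

```bash
python3 - <<'E'
from h import *
plan([*SL[2],.25],yp(RY)); bottle()
E
```

```text
turn rows 6 [ 0.0489 -0.0214  0.1365]  shift rows 13 [-41.7  17.6  -2. ] total [-542.4  228.3  -25.5]
top [280 161  14   7  21] [286.7 164.8] pred [251.6 173.1] at z.1 [ 0.6606 -0.1701  0.1   ]
top [246 171   7   8  48] [249.  174.2] pred [251.6 173.1] at z.1 [ 0.63   -0.0432  0.1   ]
scene [274 178  10  11  91] [278.5 182.8] pred [278.1 187. ] at z.1 [ 0.6256 -0.0352  0.1   ]
```

Emit:
jog_arm([
  [0.049,-0.0214,0.1365,0,0,0,36],
  [0.049,-0.0214,0.1365,0,0,0,36],
  [0.049,-0.0214,0.1365,0,0,0,36],
  [0.049,-0.0214,0.1365,0,0,0,36],
  [0.049,-0.0214,0.1365,0,0,0,36],
  [0.049,-0.0214,0.1365,0,0,0,36],
  [0,0,0,-41.7,17.6,-2,36],
  [0,0,0,-41.7,17.6,-2,36],
  [0,0,0,-41.7,17.6,-2,36],
  [0,0,0,-41.7,17.6,-2,36],
])

```text
time_s: 33.6
eef_pos: [0.4336, 0.1316, 0.2314]
tcp_rot: [0.84, 0.542, 0.0, -0.0]
wrist_force: [1.1, -1.6, -0.1]
width: 0.0359
grip_force: 0.0
```

Emit:
jog_arm([
  [0,0,0,-41.7,17.6,-2,36],
  [0,0,0,-41.7,17.6,-2,36],
  [0,0,0,-41.7,17.6,-2,36],
  [0,0,0,-41.7,17.6,-2,36],
  [0,0,0,-41.7,17.6,-2,36],
  [0,0,0,-41.7,17.6,-2,36],
  [0,0,0,-41.7,17.6,-2,36],
  [0,0,0,-41.7,17.6,-2,36],
  [0,0,0,-41.7,17.6,-2,36],
  [0,0,0,0,0,0,36],
])

```text
time_s: 34.6
eef_pos: [0.423, -0.2791, 0.2489]
tcp_rot: [0.842, 0.54, 0.0, 0.001]
wrist_force: [0.2, 0.5, 0.6]
width: 0.0361
grip_force: 0.0
```

Emit:
jog_arm([
  [0,0,0,0,0,0,36],
  [0,0,0,0,0,0,36],
])

```text
time_s: 34.8
eef_pos: [0.423, -0.2733, 0.2491]
tcp_rot: [0.84, 0.542, 0.001, -0.001]
wrist_force: [0.6, -0.2, -0.6]
width: 0.0358
grip_force: 0.0
```

```bash
python3 - <<'E'
from h import *
plan([*SL[2],.076],yp(RY)); print(state()[0]['q'].round(2))
E
```

```text
turn rows 1 [-0.0002 -0.0016  0.0002]  shift rows 4 [-0.5 -0.2 43.3] total [ -1.8  -0.6 173.1]
[-0.72  0.24 -0.17  1.16  0.    1.28]
```

Emit:
jog_arm([
  [0,0,0,-1.8,-0.6,35,36],
  [0,0,0,0,0,46,36],
  [0,0,0,0,0,46,36],
  [0,0,0,0,0,47,36],
  [0,0,0,0,0,0,36],
  [0,0,0,0,0,0,0],
  [0,0,0,0,0,0,0],
  [0,0,0,0,0,0,0],
  [0,0,0,0,0,0,0],
], force=35)

```text
time_s: 35.7
eef_pos: [0.4215, -0.2749, 0.0777]
tcp_rot: [0.84, 0.542, 0.0, -0.0]
wrist_force: [-5.5, 3.5, 5.6]
width: 0.0075
grip_force: 34.3
```

Emit:
jog_arm([
  [0,0,0,0,0,-20,0],
  [0,0,0,0,0,-45,0],
  [0,0,0,0,0,-48,0],
  [0,0,0,0,0,-47,0],
  [0,0,-0.14,0,0,0,0],
  [0,0,-0.14,0,0,0,0],
  [0,0,-0.14,0,0,0,0],
  [0,0,-0.14,0,0,0,0],
  [0,0,-0.14,0,0,0,0],
  [0,0,-0.14,0,0,0,0],
])

```text
time_s: 36.7
eef_pos: [0.4226, -0.2758, 0.2383]
tcp_rot: [0.544, 0.839, 0.0, 0.002]
wrist_force: [-0.0, 0.2, -0.3]
width: 0.0078
grip_force: 34.6
```

Emit:
jog_arm([
  [0,0,-0.14,0,0,0,0],
  [0,0,-0.14,0,0,0,0],
  [0,0,-0.14,0,0,0,0],
  [0,0,-0.14,0,0,0,0],
  [0,0,-0.14,0,0,0,0],
  [0,0,-0.14,0,0,0,0],
  [0,0,-0.14,0,0,0,0],
  [0,0,-0.14,0,0,0,0],
  [0,0,0,0,0,0,0],
  [0,0,0,0,0,0,0],
])

```text
time_s: 37.7
eef_pos: [0.4223, -0.2757, 0.2372]
tcp_rot: [0.02, 1.0, -0.0, 0.002]
wrist_force: [0.2, -0.4, 0.2]
width: 0.0076
grip_force: 34.6
```

```bash
python3 - <<'E'
from h import *
o,p,R=state(); T,Rf,up=seat(-.0405,-1,d=.017); plan(T+.12*up,Rf); print(o['q'].round(2),p,(R.as_matrix()).round(2).tolist())
E
```

```text
turn rows 14 [ 0.0141 -0.0224 -0.1421]  shift rows 11 [-41.5 -20.9   7.6] total [-456.2 -230.1   83.4]
[-0.72  0.25 -0.2   1.12  0.   -0.68] [ 0.42234663 -0.275685    0.23720009] [[-1.0, 0.04, 0.0], [0.04, 1.0, -0.0], [-0.0, -0.0, -1.0]]
```

Emit:
jog_arm([
  [0.0141,-0.0224,-0.1421,0,0,0,0],
  [0.0141,-0.0224,-0.1421,0,0,0,0],
  [0.0141,-0.0224,-0.1421,0,0,0,0],
  [0.0141,-0.0224,-0.1421,0,0,0,0],
  [0.0141,-0.0224,-0.1421,0,0,0,0],
  [0.0141,-0.0224,-0.1421,0,0,0,0],
  [0.0141,-0.0224,-0.1421,0,0,0,0],
  [0.0141,-0.0224,-0.1421,0,0,0,0],
  [0.0141,-0.0224,-0.1421,0,0,0,0],
  [0.0141,-0.0224,-0.1421,0,0,0,0],
])

```text
time_s: 38.7
eef_pos: [0.422, -0.2755, 0.2365]
tcp_rot: [-0.637, 0.761, -0.067, 0.102]
wrist_force: [0.1, 0.2, -0.9]
width: 0.0078
grip_force: 34.7
```

Emit:
jog_arm([
  [0.0141,-0.0224,-0.1421,0,0,0,0],
  [0.0141,-0.0224,-0.1421,0,0,0,0],
  [0.0141,-0.0224,-0.1421,0,0,0,0],
  [0.0141,-0.0224,-0.1421,0,0,0,0],
  [0,0,0,-41.5,-20.9,7.6,0],
  [0,0,0,-41.5,-20.9,7.6,0],
  [0,0,0,-41.5,-20.9,7.6,0],
  [0,0,0,-41.5,-20.9,7.6,0],
  [0,0,0,-41.5,-20.9,7.6,0],
  [0,0,0,-41.5,-20.9,7.6,0],
])

```text
time_s: 39.7
eef_pos: [0.4476, 0.0075, 0.2323]
tcp_rot: [0.822, -0.547, 0.086, -0.131]
wrist_force: [2.2, -0.1, -1.7]
width: 0.0075
grip_force: 34.7
```

Emit:
jog_arm([
  [0,0,0,-41.5,-20.9,7.6,0],
  [0,0,0,-41.5,-20.9,7.6,0],
  [0,0,0,-41.5,-20.9,7.6,0],
  [0,0,0,-41.5,-20.9,7.6,0],
  [0,0,0,0,0,0,0],
  [0,0,0,0,0,0,0],
  [0,0,0,0,0,0,0],
])

```text
time_s: 40.4
eef_pos: [0.4645, 0.1927, 0.2286]
tcp_rot: [0.823, -0.546, 0.085, -0.13]
wrist_force: [1.0, 0.6, -0.6]
width: 0.0075
grip_force: 34.8
```

```bash
python3 - <<'E'
from h import *
o,p,R=state(); T,Rf,up=seat(-.0405,-1,d=.018); plan(T+.12*up,Rf); print(o['q'].round(2),p)
E
```

```text
turn rows 1 [0.0011 0.0023 0.0011]  shift rows 1 [-40.5 -23.5   6.2] total [-40.5 -23.5   6.2]
[ 0.21  0.01 -0.56  0.7   0.06 -1.75] [0.46452249 0.1927494  0.22862204]
```

Emit:
jog_arm([
  [0,0,0,-40.5,-23.5,6,0],
  [0.001,0.0023,0.001,0,0,0,0],
  [0,0,0,0,0,0,0],
  [0,0,0,0,0,40,0],
  [0,0,0,0,0,40,0],
  [0,0,0,0,0,25,0],
  [0,0,0,0,0,0,0],
  [0,0,0,0,0,0,0],
])

```text
time_s: 41.2
eef_pos: [0.5009, 0.2513, 0.1304]
tcp_rot: [0.823, -0.547, 0.086, -0.13]
wrist_force: [0.6, -0.4, -0.1]
width: 0.0077
grip_force: 34.7
```

```bash
python3 - <<'E'
from h import *
o,p,R=state(); T,Rf,up=seat(-.0405,-1,d=.018); plan(T,Rf)
E
```

```text
turn rows 1 [ 0.0011 -0.0001  0.0001]  shift rows 1 [-0.6 -0.3 15.4] total [-0.6 -0.3 15.4]
```

Emit:
jog_arm([
  [0,0,0,-0.6,0,10,0],
  [0,0,0,0,0,6,0],
  [0,0,0,0,0,3,0],
  [0,0,0,0,0,0,0],
  [0,0,0,0,0,0,0],
])

```text
time_s: 41.7
eef_pos: [0.5071, 0.2559, 0.1131]
tcp_rot: [0.823, -0.546, 0.087, -0.131]
wrist_force: [0.0, -0.7, 5.7]
width: 0.0077
grip_force: 35.8
```

Emit:
jog_arm([
  [0,0,0,0,1.5,0,0],
  [0,0,0,0,1.5,0,0],
  [0,0,0,0,0,0,12],
  [0,0,0,0,0,0,18],
  [0,0,0,0,0,0,26],
  [0,0,0,0,0,0,30],
  [0,0,0,0,0,0,30],
  [0,0,0,0,0,-25,30],
  [0,0,0,0,0,-45,30],
  [0,0,0,0,0,-45,30],
])

```text
time_s: 42.7
eef_pos: [0.4697, 0.2402, 0.221]
tcp_rot: [0.823, -0.546, 0.086, -0.129]
wrist_force: [0.8, -0.2, -0.5]
width: 0.0301
grip_force: 0.0
```

```bash
python3 - <<'E'
from h import *
o,p,R=state(); plan([*SL[1],.25],yp(RY)); plan([*SL[1],.25],yp(RY+180)); print(o['q'].round(2)); bottle()
E
```

```text
turn rows 16 [-0.0099 -0.0226 -0.1433]  shift rows 11 [-44.4   9.5  -2.6] total [-488.8  104.2  -29. ]
turn rows 6 [-0.049   0.0215  0.1364]  shift rows 11 [44.4 -9.5 -2.6] total [ 488.8 -104.2  -29. ]
[ 0.32  0.06 -0.53  0.67  0.02 -1.65]
top [283 163  11   4  13] [288.1 165.3] pred [251.6 173.1] at z.1 [ 0.6589 -0.1746  0.1   ]
top [246 171   7   8  47] [249.  174.2] pred [251.6 173.1] at z.1 [ 0.6303 -0.0433  0.1   ]
scene [274 178  10  11  91] [278.5 182.8] pred [278.1 187. ] at z.1 [ 0.6256 -0.0352  0.1   ]
```

Emit:
jog_arm([
  [-0.049,0.0215,0.1364,0,0,0,36],
  [-0.049,0.0215,0.1364,0,0,0,36],
  [-0.049,0.0215,0.1364,0,0,0,36],
  [-0.049,0.0215,0.1364,0,0,0,36],
  [-0.049,0.0215,0.1364,0,0,0,36],
  [-0.049,0.0215,0.1364,0,0,0,36],
  [0,0,0,44.4,-9.5,-2.6,36],
  [0,0,0,44.4,-9.5,-2.6,36],
  [0,0,0,44.4,-9.5,-2.6,36],
  [0,0,0,44.4,-9.5,-2.6,36],
])

```text
time_s: 43.8
eef_pos: [0.4313, 0.0618, 0.2302]
tcp_rot: [-0.542, 0.84, -0.0, 0.001]
wrist_force: [1.7, -0.6, -0.2]
width: 0.0358
grip_force: 0.0
```

Emit:
jog_arm([
  [0,0,0,44.4,-9.5,-2.6,36],
  [0,0,0,44.4,-9.5,-2.6,36],
  [0,0,0,44.4,-9.5,-2.6,36],
  [0,0,0,44.4,-9.5,-2.6,36],
  [0,0,0,44.4,-9.5,-2.6,36],
  [0,0,0,44.4,-9.5,-2.6,36],
  [0,0,0,44.4,-9.5,-2.6,36],
  [0,0,0,0,0,0,36],
  [0,0,0,0,0,0,36],
  [0,0,0,0,0,0,36],
])

```text
time_s: 44.8
eef_pos: [0.364, -0.2465, 0.2482]
tcp_rot: [-0.542, 0.84, 0.0, 0.001]
wrist_force: [0.1, -0.2, 0.0]
width: 0.036
grip_force: 0.0
```

```bash
python3 - <<'E'
from h import *
o,p,R=state(); plan([*SL[1],.076],yp(RY+180)); print(o['q'].round(2),p)
E
```

```text
turn rows 1 [-0.0008  0.0017  0.0003]  shift rows 4 [ 0.5  0.2 43.1] total [  1.8   0.7 172.2]
[-0.76  0.12 -0.33  1.12  0.   -1.91] [ 0.36396162 -0.2465035   0.24824841]
```

Emit:
jog_arm([
  [0,0,0,1.8,0.7,34,36],
  [0,0,0,0,0,46,36],
  [0,0,0,0,0,46,36],
  [0,0,0,0,0,46,36],
  [0,0,0,0,0,0,36],
  [0,0,0,0,0,0,0],
  [0,0,0,0,0,0,0],
  [0,0,0,0,0,0,0],
  [0,0,0,0,0,0,0],
], force=35)

```text
time_s: 45.7
eef_pos: [0.3623, -0.2481, 0.0785]
tcp_rot: [-0.542, 0.84, -0.0, 0.0]
wrist_force: [-5.8, 4.2, 5.6]
width: 0.0079
grip_force: 34.2
```

Emit:
jog_arm([
  [0,0,0,0,0,-20,0],
  [0,0,0,0,0,-45,0],
  [0,0,0,0,0,-48,0],
  [0,0,0,0,0,-47,0],
  [0,0,0,0,0,0,0],
])

```text
time_s: 46.2
eef_pos: [0.3656, -0.2512, 0.2448]
tcp_rot: [-0.542, 0.84, -0.007, 0.002]
wrist_force: [0.8, -0.4, -0.4]
width: 0.0073
grip_force: 34.6
```

```bash
python3 - <<'E'
from h import *
o,p,R=state(); T,Rf,up=seat(-.1215,1,d=.018); plan(T+.12*up,Rf); print(o['q'].round(2),p)
E
```

```text
turn rows 16 [-0.0106 -0.0218  0.1437]  shift rows 10 [33.1 26.9 10.3] total [330.6 268.5 102.8]
[-0.77  0.12 -0.34  1.1   0.   -1.91] [ 0.36555503 -0.25116319  0.24476539]
```

Emit:
jog_arm([
  [-0.0106,-0.0218,0.1437,0,0,0,0],
  [-0.0106,-0.0218,0.1437,0,0,0,0],
  [-0.0106,-0.0218,0.1437,0,0,0,0],
  [-0.0106,-0.0218,0.1437,0,0,0,0],
  [-0.0106,-0.0218,0.1437,0,0,0,0],
  [-0.0106,-0.0218,0.1437,0,0,0,0],
  [-0.0106,-0.0218,0.1437,0,0,0,0],
  [-0.0106,-0.0218,0.1437,0,0,0,0],
  [-0.0106,-0.0218,0.1437,0,0,0,0],
  [-0.0106,-0.0218,0.1437,0,0,0,0],
])

```text
time_s: 47.2
eef_pos: [0.363, -0.249, 0.2383]
tcp_rot: [0.15, 0.982, 0.094, 0.06]
wrist_force: [-0.1, -0.6, -0.0]
width: 0.0076
grip_force: 34.7
```

Emit:
jog_arm([
  [-0.0106,-0.0218,0.1437,0,0,0,0],
  [-0.0106,-0.0218,0.1437,0,0,0,0],
  [-0.0106,-0.0218,0.1437,0,0,0,0],
  [-0.0106,-0.0218,0.1437,0,0,0,0],
  [-0.0106,-0.0218,0.1437,0,0,0,0],
  [-0.0106,-0.0218,0.1437,0,0,0,0],
  [0,0,0,33,27,10,0],
  [0,0,0,33,27,10,0],
  [0,0,0,33,27,10,0],
  [0,0,0,33,27,10,0],
])

```text
time_s: 48.2
eef_pos: [0.4185, -0.0812, 0.2348]
tcp_rot: [0.548, 0.822, 0.131, 0.082]
wrist_force: [0.9, -0.4, 0.2]
width: 0.0073
grip_force: 34.7
```

Emit:
jog_arm([
  [0,0,0,33,27,10,0],
  [0,0,0,33,27,10,0],
  [0,0,0,33,27,10,0],
  [0,0,0,33,27,10,0],
  [0,0,0,0,0,0,0],
  [0,0,0,0,0,0,0],
  [0,0,0,0,0,0,0],
])

```text
time_s: 48.9
eef_pos: [0.473, 0.0832, 0.2302]
tcp_rot: [0.548, 0.822, 0.131, 0.081]
wrist_force: [-0.2, 0.2, -0.6]
width: 0.0068
grip_force: 34.8
```

```bash
python3 - <<'E'
from h import *
o,p,R=state(); T,Rf,up=seat(-.1215,1,d=.018); plan(T+.12*up,Rf); print(o['q'].round(2),p)
E
```

```text
turn rows 1 [-0.0047 -0.0106 -0.0049]  shift rows 2 [31.9 27.9  9.2] total [63.9 55.8 18.3]
[-0.08 -0.02 -0.58  0.74  0.15  1.12] [0.47301484 0.0831698  0.23015183]
```

Emit:
jog_arm([
  [-0.0047,-0.0106,-0.0049,0,0,0,0],
  [0,0,0,32,28,9,0],
  [0,0,0,32,28,9,0],
  [0,0,0,0,0,0,0],
  [0,0,0,0,0,0,0],
  [0,0,0,0,0,0,0],
])

```text
time_s: 49.5
eef_pos: [0.5022, 0.1643, 0.2294]
tcp_rot: [0.548, 0.822, 0.13, 0.086]
wrist_force: [-0.0, -0.9, -1.4]
width: 0.0074
grip_force: 34.8
```

```bash
python3 - <<'E'
from h import *
o,p,R=state(); T,Rf,up=seat(-.1215,1,d=.0185); plan(T+.12*up,Rf); print(o['q'].round(2),p)
E
```

```text
turn rows 1 [-0.0013 -0.0002 -0.0013]  shift rows 1 [ 0.4  0.6 -0.9] total [ 0.4  0.6 -0.9]
[ 0.13  0.06 -0.51  0.71  0.08  1.31] [0.50221218 0.16427772 0.22937608]
```

Emit:
jog_arm([
  [0,0,0,0,0.6,40,0],
  [0,0,0,0,0,40,0],
  [0,0,0,0,0,25,0],
  [0,0,0,0,0,0,0],
  [0,0,0,0,0,9,0],
  [0,0,0,0,0,5,0],
  [0,0,0,0,0,3,0],
  [0,0,0,0,0,0,0],
  [0,0,0,0,0,0,0],
])

```text
time_s: 50.4
eef_pos: [0.5379, 0.1805, 0.1142]
tcp_rot: [0.547, 0.823, 0.13, 0.086]
wrist_force: [0.6, 0.1, -1.2]
width: 0.0079
grip_force: 34.8
```

```bash
python3 - <<'E'
from h import *
o,p,R=state(); T,Rf,up=seat(-.1215,1,d=.0185); plan(T,Rf); print(o['wrist_force'])
E
```

```text
turn rows 1 [ 0.     -0.0008  0.0003]  shift rows 1 [-0.8 -1.  -2.5] total [-0.8 -1.  -2.5]
[ 0.56681517  0.11634224 -1.16882563]
```

Emit:
jog_arm([
  [0,0,0,0,-1,1.5,0],
  [0,0,0,0,0,1,0],
  [0,0,0,0,0,0,0],
  [0,0,0,0,0,0,0],
])

```text
time_s: 50.8
eef_pos: [0.5388, 0.1809, 0.114]
tcp_rot: [0.546, 0.822, 0.132, 0.088]
wrist_force: [-14.2, -3.0, 29.7]
width: 0.0073
grip_force: 40.1
```

Emit:
jog_arm([
  [0,0,0,0,0,-1.2,0],
  [0,0,0,0,-1.5,0,0],
  [0,0,0,0,0,0,0],
])

```text
time_s: 51.1
eef_pos: [0.5376, 0.1804, 0.1136]
tcp_rot: [0.546, 0.822, 0.132, 0.087]
wrist_force: [-3.4, 0.7, 12.4]
width: 0.0072
grip_force: 37.0
```

Emit:
jog_arm([
  [0,0,0,0,0,0,12],
  [0,0,0,0,0,0,18],
  [0,0,0,0,0,0,26],
  [0,0,0,0,0,0,30],
  [0,0,0,0,0,0,30],
  [0,0,0,0,0,-25,30],
  [0,0,0,0,0,-45,30],
  [0,0,0,0,0,-45,30],
  [0,0,0,0,0,-45,30],
  [0,0,0,0,0,0,30],
])

```text
time_s: 52.1
eef_pos: [0.4923, 0.1606, 0.27]
tcp_rot: [0.546, 0.822, 0.133, 0.089]
wrist_force: [0.8, 0.3, -0.6]
width: 0.0297
grip_force: 0.0
```

Emit:
jog_arm([
  [0,0,0,-40,-20,-20,30],
  [0,0,0,-40,-20,-20,30],
  [0,0,0,-40,-20,-20,30],
  [0,0,0,-40,-20,-20,30],
  [0,0,0,0,0,0,30],
  [0,0,0,0,0,0,30],
])

```text
time_s: 52.7
eef_pos: [0.4595, -0.0275, 0.3149]
tcp_rot: [0.548, 0.822, 0.13, 0.086]
wrist_force: [0.5, 0.7, 0.2]
width: 0.03
grip_force: 0.0
```

```bash
python3 - <<'E'
from h import *
o=bottle(); im=o['scene']; t=o['top']
v=np.zeros((600,800,3),np.uint8)
z=cv2.resize(im[80:220,220:350],None,fx=4.2,fy=4.2,interpolation=cv2.INTER_CUBIC); v[:588,:400]=z[:588,100:500]
z=cv2.resize(t[150:260,85:295],(400,210),interpolation=cv2.INTER_CUBIC); v[:210,400:]=z
z=cv2.resize(im[150:250,230:330],(380,380),interpolation=cv2.INTER_CUBIC); v[215:595,410:790]=z
cv2.imwrite('pics/v12.png',v[:,:,::-1]); c=r.calibration('scene'); print(proj(c,[.616,-.049,.003]))
E
```

```text
top [281 162  14   6  21] [287.1 165. ] pred [251.6 173.1] at z.1 [ 0.6601 -0.1715  0.1   ]
top [246 171   7   8  48] [249.  174.2] pred [251.6 173.1] at z.1 [ 0.63   -0.0432  0.1   ]
scene [274 178  10  11  91] [278.5 182.8] pred [278.1 187. ] at z.1 [ 0.6256 -0.0352  0.1   ]
[[270.63819686 214.46020602]]
```

View pics/v12.png

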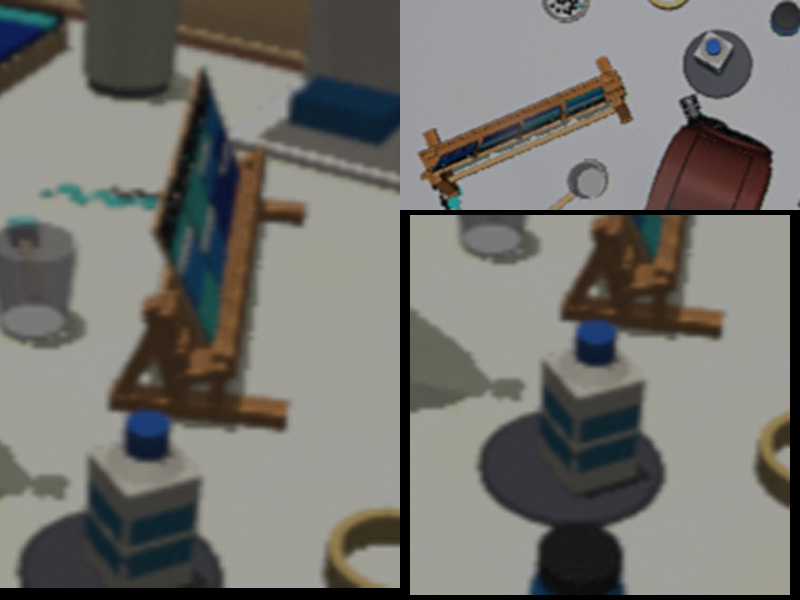

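The last picture shows all four panels leaning in a row with their paint to the front and gaps between them (about 11 mm, from the release positions). The bottle stands wholly on the mat, about 16 mm off its centre. I hand the job in.

```bash
python3 -c "
from plant import r
print(r.close_job())"
```

```text
the job is handed in; nothing more can be done
None
```

I handed the job in: the bottle went upright onto its mat before any panel was moved, and all four panels now lean on the easel ledge, painted faces to the front and about 11 mm apart by their release positions; the closing call returned no verdict.

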